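# Push the die holder home under the press lip and hold it there

### The arm

A 6-joint arm with a two-finger parallel gripper is mounted at the origin on the work surface. World frame = base frame: x ahead of the robot, y to its left, z up, the work surface at z = 0. Lengths are in m, angles in rad, forces in N, time in s.
With the tool pointing down it reaches from about 0.35 to 0.775 m from the base axis. Payload 5.5 kg.
Tool frame: the origin (TCP) lies at the very end of the fingers, on their centre line; the grasp point (between the pads) lies 19 mm behind it (env.grasp_offset is the distance from the TCP to the grasp point, in m); z points along the fingers, x is the direction in which the jaws open and shut, and the axes are right-handed (so a half turn about z gives the same grasp; the last joint's range is limited). The gripper opens to 85 mm and grips with 20 to 120 N. Pads are 22 mm wide; open, the fingers measure 114 mm over their backs; the gripper's body (76 mm by 85 mm) begins 54 mm behind the grasp point. The pads swing forward as they close: fully open they stand 13 mm farther back than shut.
Start: joints at [-1.281, 0.313, 0.046, 1.304, 0, 1.431], TCP at [0.24, -0.523, 0.202] pointing down, gripper open.
Joint ranges: [-2.76, 2.76], [-0.86, 1.69], [-1.03, 1.26], [-2.2, 2.34], [-1.47, 1.5], [-3.14, 3.14]. Speed limits (rad/s): [2.57, 2.57, 3.14, 3.14, 3.14, 3.14].

### API

Orientations are given as a unit quaternion [w, x, y, z].
In Python, from workcell import status, viewer, env gives the robot as it stands.
- The arm moves only by the tool carry_out, never from a script. Its argument "plan" is a list of rows, each an object of numbers: "x", "y", "z": the shift along the tool's x, y, z in m; "ax", "ay", "az": the turn, a rotation vector about the tool's x, y, z in rad; "hand": the opening, from 0 (shut) to 1 (fully open). In form: [{"x": .., "y": .., "z": .., "ax": .., "ay": .., "az": .., "hand": ..}, ...]. A call has 1 to 12 rows; each row is the pose to reach, as a shift and turn from the pose measured when the call began, along the tool's axes at that moment; what a row does not reach only later rows make up. A row lasts 1/12 s, in which the tool goes at most 41.7 mm and 7.16 degrees, less where a joint would pass 70% of its speed; a pose out of reach is approached as far as the arm can. A call with a gripper value outside its range is refused whole. The fingers move at their own pace and stop on an object; "squeeze" is the grip in N (left out, the last holds). Time passes only in rows, so rows that repeat a pose let the fingers close. It gives the time, the measured TCP pose, the force and the opening at its end, in the units of the state.
- status.get_state(): the state, without advancing time (a new reading comes with each control period).
- viewer.read_camera(name): name is "side" or "top" or "wrist"; returns the picture (420x560x3 uint8, red, green, blue); there is no depth.
- viewer.camera_model(name): a dict with "vfov" (degrees; the focal length in pixels is half the picture's height over the tangent of half this angle, whatever the lens; pixels are square), "cx", "cy" (the principal point, pixels), "T" (4x4, takes a point from camera to world coordinates). Camera axes: x right, y down, z forward; pixel columns grow to the right and rows downward; lengths in m; the calibration is good to about 2 mm. The wrist camera is an equidistant fisheye: a pixel r from the principal point sees the ray r / f radians off the axis. A picture is of the moment at which its call begins: read the wrist's pose just before it. camera_model takes no time and is no camera call; for the wrist camera it gives the pose at the moment of the call.
- env.hand_in(): hands the job in, once; it reports no verdict.
The state is a dict: "clock": time; "joint_pos": joint angles; "qvel": joint speeds; "tau": joint torques, N m; "tcp_pos": TCP position; "orientation": TCP orientation; "wrist_force": force on the tool from outside, world axes, zero at the start; "ft_torque": the same for the moment, N m; "finger_gap": finger opening in m.
Only numpy, scipy, OpenCV 4.12 (cv2) and the standard library are available. Lean on these libraries where they do the work, as an engineer would, in place of code of your own. Each camera call takes 0.05 s, during which the arm holds its last target.

### The job

On the blue press base, throw the lever round until it clicks into the one notch of its quadrant, so that its stop tongue swings out of the way. Then take the die holder from the bench, slide its front end under the lip of the base and push it fully home against the spring stop. Finish while holding it pressed home, since the spring pushes it out again if you let go; leave the other things on the bench where they are.

Things in the scene. Friction and masses are not known exactly. Their poses are not given: they have to be found in the camera images.
- base: Fixed blue press base: steel plate 12 mm thick, x -105 to 95, y -65 to 200 mm. Origin at bench height under the channel's middle line; +x is the push direction (away from the robot, turned up to 0.3 rad). Channel y -33 to 33 mm, flared by 4 mm high guides before its mouth. A holder fully home has its origin at x 20, y 0, z 12 mm here.
- lip (a point): Mouth of the channel: middle of the lip's front edge, on the plate's top (12 mm above the bench), at x 30 mm of the base; axes as base. The lip is a bridge 100 mm wide (y), reaching 50 mm along +x, underside 9 mm above the plate, top 28 mm above the bench. The spring stop's face is 30 mm in, 40 mm when pushed fully in.
- stop (a joint): Spring stop under the lip, m: 0 = out (nothing pressing), 0.010 = fully in, against a hard end. It moves along the base's +x, needs 3 N to start and 8 N fully in, and pushes the holder out again when released.
- lever (a joint): Lever angle q, rad, about a vertical pivot at x 12, y 85 mm of the base; grows clockwise seen from above. Knob at (12 - 75 cos q, 85 + 75 sin q) mm in the base frame. Starts at 0 to 0.3; notch at 0.9, end stop 1.2. A sprung ball clicks into the notch. Stays where left; 1 to 3 N at the knob moves it, about 8 N leaves the notch.
- tongue (a point): Free end of the lever's steel tongue, 65 mm from the pivot, 10 mm wide, 1 to 7 mm above the plate, at right angles to the arm. At the start it lies across the channel, about 18 mm or more in front of the lip, and blocks it; with the lever in the notch it is clear.
- lever_knob (a point): On the axis of the lever's upright round black knob, 18 mm diameter, 26 to 68 mm above the bench; this point is 47 mm above it. The lever arm under the knob tops out at 26 mm. The steel quadrant (22 mm high) starts 28 mm farther out from the pivot than the knob's axis.
- notch (a point): Where lever_knob is when the lever is in the notch (47 mm above the bench). A gap in the steel quadrant and a short white line beyond it mark the notch.
- holder: Loose die holder, 0.14 to 0.28 kg: flat aluminium plate 100 (x) by 60 (y) by 6 mm, with an upright black block grip 16 (x) by 24 (y) mm at x -34 mm, its top 46 mm above the plate's underside. Origin: middle of the underside; +x to the front end, which goes under the lip. Lies left or right of the base, front within 0.6 rad of straight away from the robot.
- disc: Bystander: loose round aluminium disc, 96 mm diameter, 8 mm thick, lying on the bench on the other side of the base from the holder; origin under its middle.
- brush_cup: Bystander: white cup, 80 mm diameter, 105 mm tall, with brushes up to 200 mm, at the back left; origin under its middle.
- star_knob: Bystander: black star knob, 44 mm across, standing on its head with a 10 mm steel stud up to 53 mm high, at the back right; origin under its middle.
Things that resemble listed ones, but are neither listed nor needed, are in the scene too. Leave any green look-alike of the holder alone.

How it is judged:
By the outcome, as a careful person would: the job done as asked, in the order asked, and still so for the second after the job is handed in, while the arm keeps its last pose, push and grip.
It also fails if it takes over 58 s, if anything falls off the work surface, if the arm or the gripper's body presses on something with over 40 N, if the wrist force passes 120 N, or if a joint passes its speed limit or range.

## Working session

There is one attempt and no reset: what is moved stays moved. The work goes in short steps, Python scripts to look and compute and a tool call to move; the robot and the scene stay as the last step left them, time stands still between calls to the robot, and variables do not carry over. Pictures are saved under pics/ and viewed, and the job is handed in when it is done.

Besides the shell and the picture viewer there is one more tool, called after "Call:" as name([rows], argument=value, ...), one row to a line, values as JSON. carry_out: Moves the arm, as the interface text tells. Its arguments: {"type":"object","properties":{"plan":{"type":"array"},"squeeze":{"type":"number"}},"required":["plan"]}

```bash
mkdir -p pics; ls; python3 - <<'E'
from workcell import status, viewer, env
import cv2, numpy as np
for n in ["top","side","wrist"]:
    m=viewer.camera_model(n); print(n,m)
    im=viewer.read_camera(n); cv2.imwrite(f"pics/{n}0.png",im[:,:,::-1])
print(status.get_state(), env.grasp_offset)
E
```

```text
pics
top {'vfov': 50.37845159093109, 'cx': 281.58181326903303, 'cy': 211.89048021863536, 'T': array([[ 0.00835515, -0.99813207,  0.06051917,  0.43118989],
       [-0.99994705, -0.00797614,  0.00650163, -0.05631286],
       [-0.00600678, -0.06057028, -0.99814586,  1.31820551],
       [ 0.        ,  0.        ,  0.        ,  1.        ]])}
side {'vfov': 52.2307432880409, 'cx': 281.5326984305225, 'cy': 205.84323821037273, 'T': array([[ 0.97009854, -0.15565592,  0.18622582,  0.26795005],
       [-0.24220574, -0.67035037,  0.70140342, -0.94997819],
       [ 0.01565895, -0.7255354 , -0.68800668,  0.93501657],
       [ 0.        ,  0.        ,  0.        ,  1.        ]])}
wrist {'vfov': 65.70646984690485, 'cx': 275.9204442038083, 'cy': 208.62675401041187, 'T': array([[ 0.41636451, -0.87306993, -0.25375086,  0.30499735],
       [-0.90919462, -0.40055375, -0.11367427, -0.49176562],
       [-0.00239527,  0.27803885, -0.96056684,  0.3728297 ],
       [ 0.        ,  0.        ,  0.        ,  1.        ]])}
{'clock': 0.15, 'joint_pos': array([-1.28059475e+00,  3.13872364e-01,  4.52794162e-02,  1.30357585e+00,
        1.69655678e-07,  1.43119389e+00]), 'qvel': array([ 0.00153209, -0.00113143,  0.00324559,  0.0006331 , -0.00050661,
        0.00063989]), 'tau': array([ 1.65039979e-03, -4.81067705e+01,  2.98814392e+01,  1.40193748e-02,
       -8.26892892e-05, -2.62394070e-05]), 'tcp_pos': array([ 0.23947493, -0.52232721,  0.20140457]), 'orientation': array([-4.47428311e-04,  8.41632932e-01, -5.40049569e-01, -5.20316838e-04]), 'wrist_force': array([ 0.08205093,  0.28630697, -0.55376077]), 'ft_torque': array([-0.00919202,  0.0057604 ,  0.04746997]), 'finger_gap': 0.0851948946918244} 0.0187
```

View pics/top0.png

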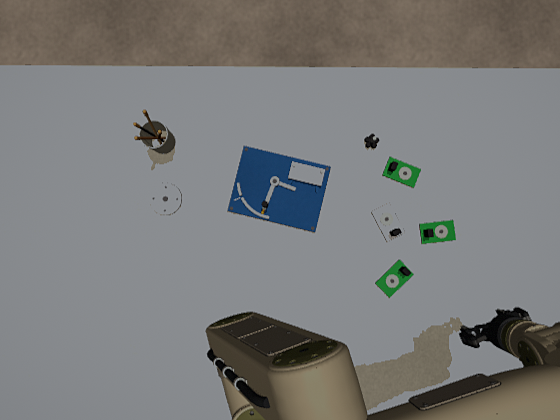

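View pics/side0.png

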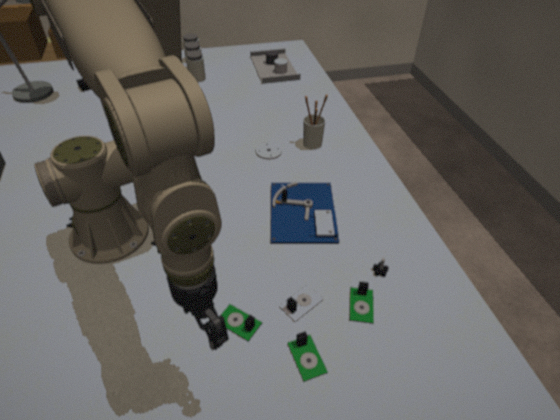

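```bash
python3 - <<'E'
import cv2
im=cv2.imread("pics/top0.png"); c=im[70:300,130:420]
cv2.imwrite("pics/top0c.png",cv2.resize(c[0:200,0:266],None,fx=3,fy=3,interpolation=cv2.INTER_CUBIC))
E
python3 - <<'E'
import cv2
im=cv2.imread("pics/top0.png")
cv2.imwrite("pics/topbase.png",cv2.resize(im[138:240,218:342],None,fx=6,fy=5.8,interpolation=cv2.INTER_CUBIC))
cv2.imwrite("pics/tophold.png",cv2.resize(im[140:300,360:470],None,fx=3.7,fy=3.7,interpolation=cv2.INTER_CUBIC))
E
```

```text
(no output)
```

View pics/topbase.png

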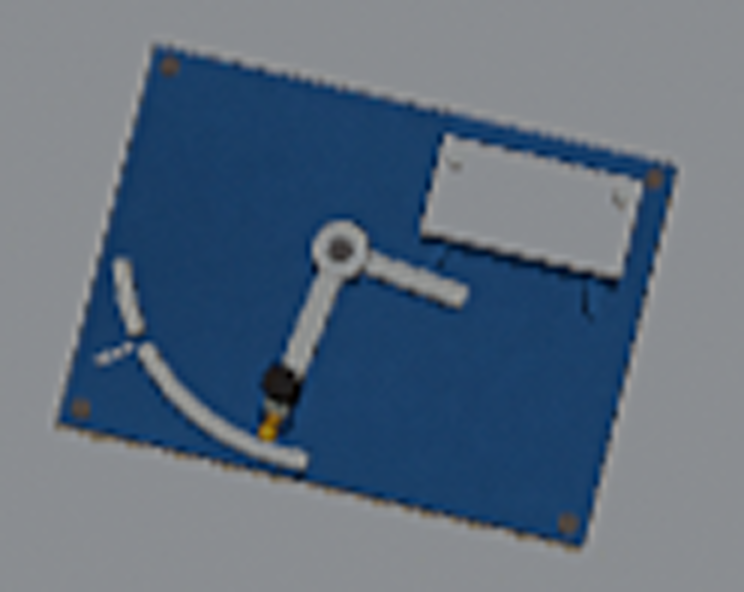

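View pics/tophold.png

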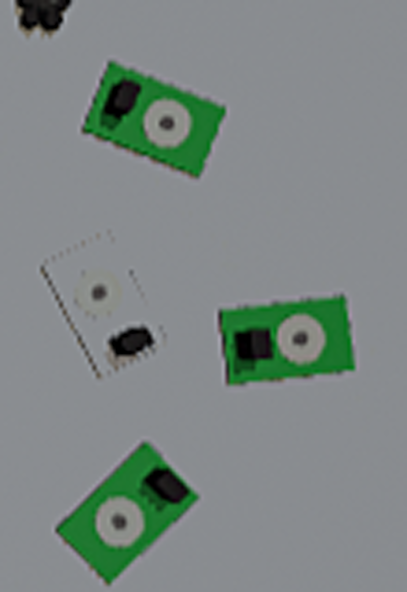

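View pics/wrist0.png

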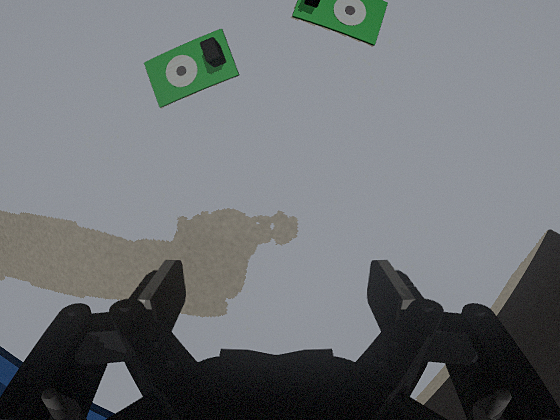

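```bash
cat > h.py <<'E'
import numpy as np, cv2
from scipy.optimize import least_squares
from scipy.spatial.transform import Rotation as R
from workcell import status, viewer, env
def ray(m,uv,h=420):
    f=h/2/np.tan(np.radians(m['vfov'])/2)
    d=np.array([(uv[0]-m['cx'])/f,(uv[1]-m['cy'])/f,1.]); return d
def rayw(m,uv,h=420):
    f=h/2/np.tan(np.radians(m['vfov'])/2)
    a=np.array([uv[0]-m['cx'],uv[1]-m['cy']]);r=np.hypot(*a);t=r/f
    return np.array([*(a/max(r,1e-9)*np.sin(t)),np.cos(t)])
def onz(m,uv,z,wrist=False):
    d=m['T'][:3,:3]@(rayw if wrist else ray)(m,uv); o=m['T'][:3,3]
    return o+d*(z-o[2])/d[2]
def fit(loc,w):  # 2D rigid loc->w
    loc=np.array(loc);w=np.array(w)[:,:2]
    def f(p):
        c,s=np.cos(p[2]),np.sin(p[2]); return (loc@np.array([[c,s],[-s,c]])+p[:2]-w).ravel()
    r=least_squares(f,[*w.mean(0),0]); return r.x,r.fun.reshape(-1,2)
E
python3 - <<'E'
from h import *
m=viewer.camera_model("top")
px=[(218+a/6,138+b/5.8) for a,b in [(155,45),(678,165),(582,548),(57,425)]]
w=[onz(m,p,.012) for p in px]
b,r=fit([(.095,.2),(.095,-.065),(-.105,-.065),(-.105,.2)],w); print("base",b,r*1e3)
c,s=np.cos(b[2]),np.sin(b[2]); Rb=np.array([[c,-s],[s,c]])
k=onz(m,(218+281/6,138+383/5.8),.068)[:2]; kl=Rb.T@(k-b[:2]); print("knob",k,kl,"q",np.arctan2(kl[1]-.085,.012-kl[0]),np.hypot(kl[1]-.085,.012-kl[0]))
q=.9; print("notch",b[:2]+Rb@[.012-.075*np.cos(q),.085+.075*np.sin(q)], "lip",b[:2]+Rb@[.03,0],"pivot",b[:2]+Rb@[.012,.085])
px=[(360+a/3.7,140+c_/3.7) for a,c_ in [(42,268),(110,232),(165,335),(100,378)]]
w=[onz(m,p,.006) for p in px]
h,r=fit([(.05,.03),(.05,-.03),(-.05,-.03),(-.05,.03)],w); print("holder",h,r*1e3)
g=onz(m,(360+130/3.7,140+341/3.7),.046); print("grip",g, h[:2]+.034*-np.array([np.cos(h[2]),np.sin(h[2])]))
E
```

```text
base [ 0.56776988 -0.10733644 -0.22969203] [[ 0.27652413  0.25077218]
 [-0.24266569  0.06650643]
 [-0.17128057 -0.78723338]
 [ 0.13742214  0.46995476]]
knob [ 0.52872248 -0.00094042] [-0.06224588  0.09471147] q 0.1300630995584094 0.07487832167240382
notch [0.56678694 0.04052009] lip [ 0.59698198 -0.11416677] pivot [ 0.59880732 -0.02730096]
holder [ 0.48373064 -0.3609552   0.49997136] [[ 1.96456105  1.09571886]
 [ 1.60187809  2.58490805]
 [-4.61790438 -2.34934679]
 [ 1.05146523 -1.33128012]]
grip [ 0.45317964 -0.3712742   0.046     ] [ 0.45389236 -0.37725482]
```

```bash
cat >> h.py <<'E'
def go(xyz,yaw,tilt=None):
    s=status.get_state(); q=s['orientation']; A=R.from_quat([q[1],q[2],q[3],q[0]])
    x=np.array([np.cos(yaw),np.sin(yaw),0]); z=np.array([0,0,-1.]); y=np.cross(z,x)
    B=R.from_matrix(np.stack([x,y,z],1))
    sh=A.inv().apply(np.array(xyz)-s['tcp_pos']); rv=(A.inv()*B).as_rotvec()
    print("shift",sh.round(4),"turn",rv.round(4))
def st():
    s=status.get_state(); q=s['orientation']; A=R.from_quat([q[1],q[2],q[3],q[0]]).as_matrix()
    print("t",round(s['clock'],2),"tcp",s['tcp_pos'].round(4),"yaw",np.arctan2(A[1,0],A[0,0]).round(4),"z",A[:,2].round(3),"F",s['wrist_force'].round(1),"gap",s['finger_gap'].round(4),"j",s['joint_pos'].round(2))
E
python3 - <<'E'
from h import *
st(); go([.5287,-.001,.13],1.21)
E
```

```text
Traceback (most recent call last):
  File "h.py", line 28, in st
    print("t",round(s['clock'],2),"tcp",s['tcp_pos'].round(4),"yaw",np.arctan2(A[1,0],A[0,0]).round(4),"z",A[:,2].round(3),"F",s['wrist_force'].round(1),"gap",s['finger_gap'].round(4),"j",s['joint_pos'].round(2))
                                                                                                                                                               ^^^^^^^^^^^^^^^^^^^^^
AttributeError: 'float' object has no attribute 'round'
```

```bash
sed -i "s/s\['finger_gap'\].round(4)/round(s['finger_gap'],4)/" h.py
python3 - <<'E'
from h import *
st(); go([.5287,-.001,.13],.83)
E
```

```text
t 0.15 tcp [ 0.2395 -0.5223  0.2014] yaw -1.141 z [-0.     0.001 -1.   ] F [ 0.1  0.3 -0.6] gap 0.0852 j [-1.28  0.31  0.05  1.3   0.    1.43]
shift [-0.3533 -0.4801  0.072 ] turn [-1.500e-03  7.000e-04 -1.971e+00]
```

Call:
carry_out([
  {"x":-0.03,"y":-0.04,"z":0.006,"az":-0.12,"hand":0.6},
  {"x":-0.06,"y":-0.08,"z":0.012,"az":-0.24,"hand":0.6},
  {"x":-0.09,"y":-0.12,"z":0.018,"az":-0.36,"hand":0.6},
  {"x":-0.115,"y":-0.155,"z":0.024,"az":-0.48,"hand":0.6},
  {"x":-0.14,"y":-0.19,"z":0.03,"az":-0.6,"hand":0.6},
  {"x":-0.165,"y":-0.225,"z":0.036,"az":-0.72,"hand":0.6},
  {"x":-0.19,"y":-0.26,"z":0.04,"az":-0.84,"hand":0.6},
  {"x":-0.215,"y":-0.295,"z":0.045,"az":-0.96,"hand":0.6},
  {"x":-0.24,"y":-0.33,"z":0.05,"az":-1.08,"hand":0.6},
  {"x":-0.265,"y":-0.365,"z":0.055,"az":-1.2,"hand":0.6},
  {"x":-0.29,"y":-0.4,"z":0.06,"az":-1.32,"hand":0.6},
  {"x":-0.31,"y":-0.42,"z":0.065,"az":-1.44,"hand":0.6},
])

```text
schema error: expected keys x, y, z, ax, ay, az, hand
```

```bash
python3 - <<'E'
from h import *
st(); go([.5287,-.001,.13],.83)
E
```

```text
t 0.15 tcp [ 0.2395 -0.5223  0.2014] yaw -1.141 z [-0.     0.001 -1.   ] F [ 0.1  0.3 -0.6] gap 0.0852 j [-1.28  0.31  0.05  1.3   0.    1.43]
shift [-0.3533 -0.4801  0.072 ] turn [-1.500e-03  7.000e-04 -1.971e+00]
```

All keys are needed in each row.

Call:
carry_out([
  {"x":-0.03,"y":-0.04,"z":0.006,"ax":0,"ay":0,"az":-0.12,"hand":0.6},
  {"x":-0.06,"y":-0.08,"z":0.012,"ax":0,"ay":0,"az":-0.24,"hand":0.6},
  {"x":-0.09,"y":-0.12,"z":0.018,"ax":0,"ay":0,"az":-0.36,"hand":0.6},
  {"x":-0.115,"y":-0.155,"z":0.024,"ax":0,"ay":0,"az":-0.48,"hand":0.6},
  {"x":-0.14,"y":-0.19,"z":0.03,"ax":0,"ay":0,"az":-0.6,"hand":0.6},
  {"x":-0.165,"y":-0.225,"z":0.036,"ax":0,"ay":0,"az":-0.72,"hand":0.6},
  {"x":-0.19,"y":-0.26,"z":0.04,"ax":0,"ay":0,"az":-0.84,"hand":0.6},
  {"x":-0.215,"y":-0.295,"z":0.045,"ax":0,"ay":0,"az":-0.96,"hand":0.6},
  {"x":-0.24,"y":-0.33,"z":0.05,"ax":0,"ay":0,"az":-1.08,"hand":0.6},
  {"x":-0.265,"y":-0.365,"z":0.055,"ax":0,"ay":0,"az":-1.2,"hand":0.6},
  {"x":-0.29,"y":-0.4,"z":0.06,"ax":0,"ay":0,"az":-1.32,"hand":0.6},
  {"x":-0.31,"y":-0.42,"z":0.065,"ax":0,"ay":0,"az":-1.44,"hand":0.6},
])

```text
clock: 1.15
tcp_pos: [0.4816, -0.0873, 0.1406]
orientation: [-0.0, 0.988, 0.152, 0.0]
wrist_force: [1.6, -0.6, -0.2]
finger_gap: 0.0512
```

```bash
python3 - <<'E'
from h import *
st(); go([.5287,-.001,.13],.83)
E
```

```text
t 1.15 tcp [ 0.4816 -0.0873  0.1406] yaw 0.3049 z [ 0.     0.001 -1.   ] F [ 1.6 -0.6 -0.2] gap 0.0512 j [-0.34  0.18 -0.29  1.11  0.    0.92]
shift [ 0.0709 -0.0682  0.0107] turn [-0.0006 -0.0009 -0.5251]
```

Call:
carry_out([
  {"x":0.023,"y":-0.023,"z":0.003,"ax":0,"ay":0,"az":-0.12,"hand":0.45},
  {"x":0.047,"y":-0.045,"z":0.007,"ax":0,"ay":0,"az":-0.24,"hand":0.45},
  {"x":0.071,"y":-0.068,"z":0.011,"ax":0,"ay":0,"az":-0.36,"hand":0.45},
  {"x":0.071,"y":-0.068,"z":0.011,"ax":0,"ay":0,"az":-0.48,"hand":0.45},
  {"x":0.071,"y":-0.068,"z":0.011,"ax":0,"ay":0,"az":-0.525,"hand":0.45},
  {"x":0.071,"y":-0.068,"z":0.011,"ax":0,"ay":0,"az":-0.525,"hand":0.45},
])

```text
clock: 1.65
tcp_pos: [0.5287, -0.0001, 0.1291]
orientation: [-0.001, 0.915, 0.404, -0.0]
wrist_force: [0.3, -0.5, 0.2]
finger_gap: 0.0381
```

```bash
python3 - <<'E'
from h import *
st(); m=viewer.camera_model("wrist"); im=viewer.read_camera("wrist"); cv2.imwrite("pics/w1.png",im[:,:,::-1])
np.save("w1.npy",m['T'])
def proj(p):
    c=np.linalg.inv(m['T'])@np.r_[p,1]; f=210/np.tan(np.radians(m['vfov'])/2); r=np.hypot(c[0],c[1]); t=np.arctan2(r,c[2]); return (m['cx']+f*t*c[0]/r, m['cy']+f*t*c[1]/r)
print("pred knob top",proj([.5287,-.001,.068]),"tcp",proj(status.get_state()['tcp_pos']), "notch",proj([.5668,.0405,.068]))
go([.5287,-.001,.037],.83)
E
```

```text
t 1.65 tcp [ 5.287e-01 -1.000e-04  1.291e-01] yaw 0.8328 z [-0.001  0.001 -1.   ] F [ 0.3 -0.5  0.2] gap 0.0381 j [-0.15  0.26 -0.21  1.1   0.    0.59]
pred knob top (np.float64(272.62578314855347), np.float64(213.8733631130604)) tcp (np.float64(272.1453869408577), np.float64(244.87764420499815)) notch (np.float64(346.7186068577322), np.float64(214.0623497747863))
shift [-0.0003  0.0004  0.0922] turn [-0.0011 -0.0005 -0.0004]
```

View pics/w1.png

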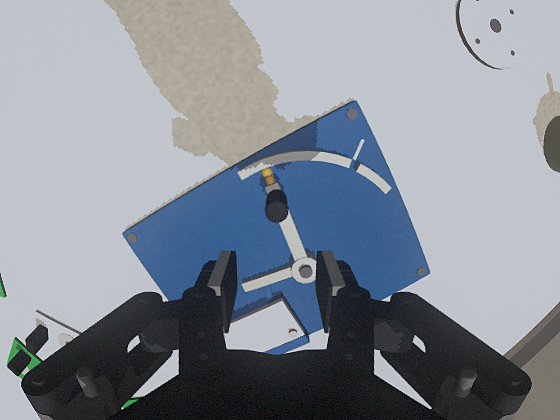

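```bash
python3 - <<'E'
from h import *
im=cv2.imread("pics/w1.png")
cv2.imwrite("pics/w1c.png",cv2.resize(im[130:300,220:410],None,fx=4,fy=3.5,interpolation=cv2.INTER_CUBIC))
E
```

```text
(no output)
```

View pics/w1c.png

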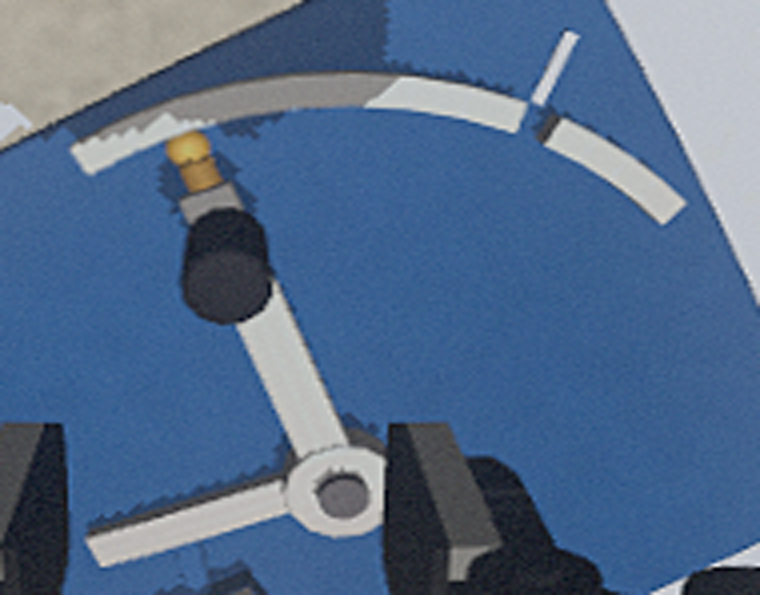

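```bash
python3 - <<'E'
from h import *
m=viewer.camera_model("wrist")
k=onz(m,(276.75,210),.068,True); print(k)
for z in (.022,.034): print("gap",onz(m,(220+536/4,130+118/3.5),z,True))
print("line end",onz(m,(220+573/4,130+36/3.5),.012,True))
b=np.array([.56777,-.10734]);t=-.2297;c,s=np.cos(t),np.sin(t);Rb=np.array([[c,-s],[s,c]])
for p in (k,onz(m,(220+536/4,130+118/3.5),.022,True)):
    kl=Rb.T@(p[:2]-b); print(kl,np.arctan2(kl[1]-.085,.012-kl[0]),np.hypot(kl[1]-.085,.012-kl[0]))
for a in [(123,235),(355,100)]:
  p=onz(m,a,.012,True); print(p, Rb.T@(p[:2]-b))
E
```

```text
[0.52854373 0.00277332 0.068     ]
gap [0.55331102 0.07258045 0.022     ]
gap [0.55004459 0.07153298 0.034     ]
line end [0.54528969 0.09395021 0.012     ]
[-0.06326718  0.09828991] 0.17476841101139007 0.07643147550956403
[-0.05504447  0.1719027 ] 0.9136835358976948 0.10975900790762792
[ 0.4539928  -0.14263465  0.012     ] [-0.10275273 -0.06027304]
[0.51269773 0.11205267 0.012     ] [-0.1035783   0.20109112]
```

Call:
carry_out([
  {"x":0,"y":0,"z":0.03,"ax":0,"ay":0,"az":0,"hand":0.45},
  {"x":0,"y":0,"z":0.06,"ax":0,"ay":0,"az":0,"hand":0.45},
  {"x":0,"y":0,"z":0.08,"ax":0,"ay":0,"az":0,"hand":0.45},
  {"x":0,"y":0,"z":0.09,"ax":0,"ay":0,"az":0,"hand":0.45},
  {"x":0,"y":0,"z":0.09,"ax":0,"ay":0,"az":0,"hand":0.45},
  {"x":0,"y":0,"z":0.09,"ax":0,"ay":0,"az":0,"hand":0.3},
  {"x":0,"y":0,"z":0.09,"ax":0,"ay":0,"az":0,"hand":0.1},
  {"x":0,"y":0,"z":0.09,"ax":0,"ay":0,"az":0,"hand":0.1},
  {"x":0,"y":0,"z":0.09,"ax":0,"ay":0,"az":0,"hand":0.1},
  {"x":0,"y":0,"z":0.09,"ax":0,"ay":0,"az":0,"hand":0.1},
], squeeze=20)

```text
clock: 2.53
tcp_pos: [0.5294, -0.0007, 0.0403]
orientation: [-0.0, 0.915, 0.403, 0.001]
wrist_force: [-0.1, 0.8, -0.5]
finger_gap: 0.0084
```

```bash
python3 - <<'E'
from h import *
st(); s=status.get_state()
b=np.array([.56777,-.10734]);t=-.2297;c,sn=np.cos(t),np.sin(t);Rb=np.array([[c,-sn],[sn,c]])
kl=Rb.T@(s['tcp_pos'][:2]-b); q0=np.arctan2(kl[1]-.085,.012-kl[0]); print("q0",q0,np.hypot(kl[1]-.085,.012-kl[0]))
for q in np.linspace(.2,.92,7):
    p=b+Rb@[.012-.075*np.cos(q),.085+.075*np.sin(q)]; print(q.round(3),p.round(4),end=' '); go([*p,s['tcp_pos'][2]],.83)
E
```

```text
t 2.53 tcp [ 0.5294 -0.0007  0.0403] yaw 0.8293 z [ 0.001  0.001 -1.   ] F [-0.1  0.8 -0.5] gap 0.0084 j [-0.15  0.33 -0.35  0.89  0.    0.59]
q0 0.1366043562891974 0.07433664647880434
0.2 [0.5306 0.0039] shift [ 0.0042 -0.0022  0.    ] turn [ 0.0005 -0.0016 -0.0007]
0.32 [0.5349 0.0119] shift [ 0.0129 -0.0045  0.    ] turn [ 0.0005 -0.0016 -0.0007]
0.44 [0.54   0.0193] shift [ 0.0219 -0.0056  0.    ] turn [ 0.0005 -0.0016 -0.0007]
0.56 [0.546 0.026] shift [ 0.0309 -0.0057  0.    ] turn [ 0.0005 -0.0016 -0.0007]
0.68 [0.5528 0.0319] shift [ 0.0398 -0.0048  0.0001] turn [ 0.0005 -0.0016 -0.0007]
0.8 [0.5602 0.037 ] shift [ 0.0486 -0.0027  0.0001] turn [ 0.0005 -0.0016 -0.0007]
0.92 [0.5682 0.0411] shift [0.057  0.0003 0.0001] turn [ 0.0005 -0.0016 -0.0007]
```

```bash
python3 - <<'E'
from h import *
im=viewer.read_camera("wrist")[:,:,::-1]; cv2.imwrite("pics/w2.png",im)
im=viewer.read_camera("side")[:,:,::-1]; cv2.imwrite("pics/s2.png",cv2.resize(im[150:270,220:380],None,fx=5,fy=5,interpolation=cv2.INTER_CUBIC))
E
```

```text
(no output)
```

View pics/w2.png

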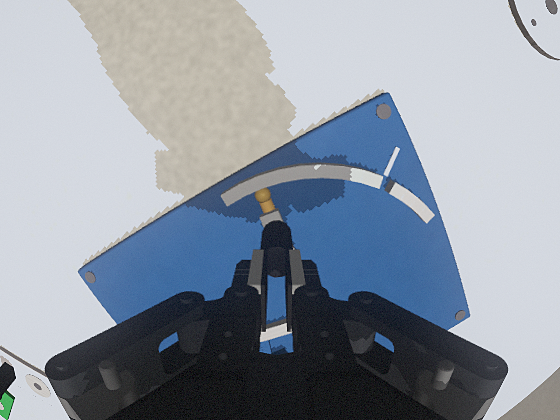

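View pics/s2.png

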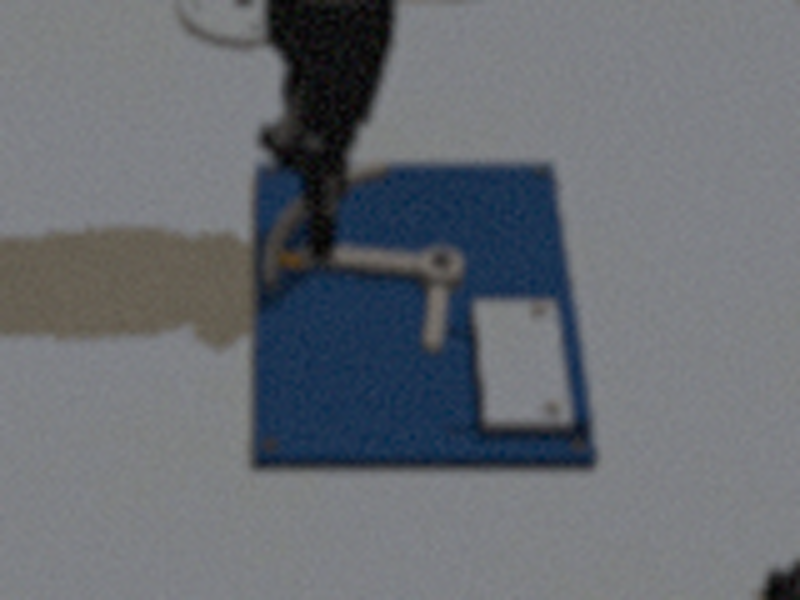

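```bash
python3 - <<'E'
from h import *
m=viewer.camera_model("wrist"); s=status.get_state();p=s['tcp_pos']
def proj(p):
    c=np.linalg.inv(m['T'])@np.r_[p,1]; f=210/np.tan(np.radians(m['vfov'])/2); r=np.hypot(c[0],c[1]); t=np.arctan2(r,c[2]); return (m['cx']+f*t*c[0]/r).round(1), (m['cy']+f*t*c[1]/r).round(1)
for z in (.026,.0403,.059,.068): print(z,proj([p[0],p[1],z]))
u=np.array([np.cos(.83),np.sin(.83),0]);v=np.array([np.sin(.83),-np.cos(.83),0])
for d in (-.02,-.01,.01,.02): print("y",d,proj(p+v*d+[0,0,.0277]))
print(m['T'][:3,3],m['T'][:3,2])
im=cv2.imread("pics/w2.png")
cv2.imwrite("pics/w2c.png",cv2.resize(im[180:350,190:370],None,fx=4,fy=3.5,interpolation=cv2.INTER_CUBIC))
E
```

```text
0.026 (np.float64(273.0), np.float64(235.6))
0.0403 (np.float64(272.8), np.float64(244.6))
0.059 (np.float64(272.6), np.float64(258.5))
0.068 (np.float64(272.5), np.float64(266.2))
y -0.02 (np.float64(272.3), np.float64(227.5))
y -0.01 (np.float64(272.4), np.float64(247.1))
y 0.01 (np.float64(272.6), np.float64(283.4))
y 0.02 (np.float64(272.7), np.float64(300.1))
[0.47760209 0.04833266 0.21137036] [ 0.20700426 -0.18665336 -0.96036959]
```

View pics/w2c.png

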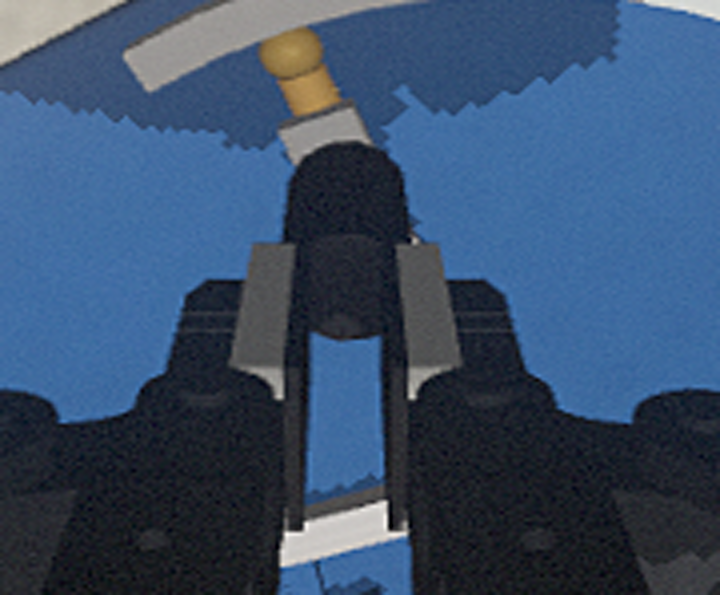

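Call:
carry_out([
  {"x":0,"y":0,"z":0,"ax":0,"ay":0,"az":0,"hand":0.0},
  {"x":0,"y":0,"z":0,"ax":0,"ay":0,"az":0,"hand":0.0},
  {"x":0,"y":0,"z":0,"ax":0,"ay":0,"az":0,"hand":0.0},
], squeeze=20)

```text
clock: 2.88
tcp_pos: [0.529, -0.0006, 0.0399]
orientation: [-0.0, 0.915, 0.403, 0.0]
wrist_force: [0.2, -0.9, -0.3]
finger_gap: -0.0001
```

```bash
python3 - <<'E'
from h import *
st()
im=viewer.read_camera("wrist")[:,:,::-1]; cv2.imwrite("pics/w3.png",cv2.resize(im[180:350,190:370],None,fx=4,fy=3.5,interpolation=cv2.INTER_CUBIC))
E
```

```text
t 2.88 tcp [ 0.529  -0.0006  0.0399] yaw 0.8296 z [ 0.001  0.001 -1.   ] F [ 0.2 -0.9 -0.3] gap -0.0001 j [-0.15  0.33 -0.35  0.89  0.    0.59]
```

View pics/w3.png

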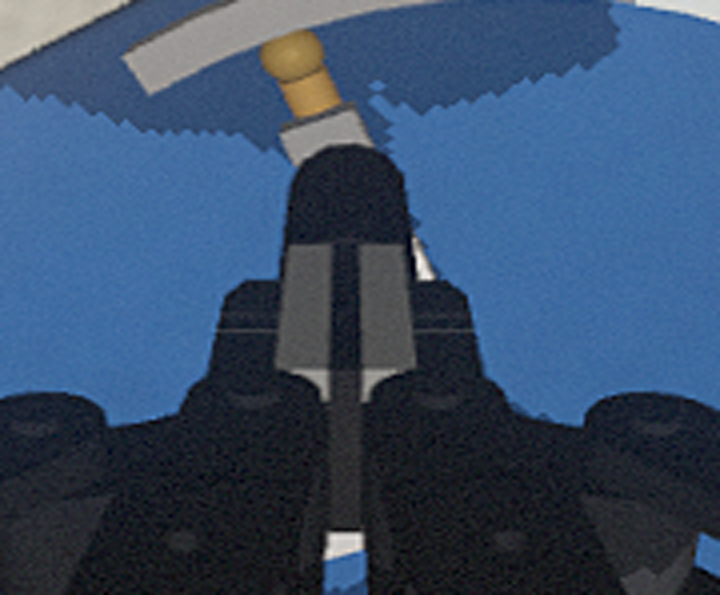

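```bash
python3 - <<'E'
from h import *
m=viewer.camera_model("side")
def ps(p):
    c=np.linalg.inv(m['T'])@np.r_[p,1]; f=210/np.tan(np.radians(m['vfov'])/2); return (m['cx']+f*c[0]/c[2]).round(1),(m['cy']+f*c[1]/c[2]).round(1)
print("start tcp",ps([.2395,-.5223,.2014]),"+30mm",ps([.2395,-.5223,.2314]))
p=status.get_state()['tcp_pos']
print("now",ps(p),"+28",ps(p+[0,0,.028]),"knob bottom",ps([.5287,-.001,.026]),"top",ps([.5287,-.001,.068]))
b=cv2.imread("pics/side0.png")
im=viewer.read_camera("side")[:,:,::-1].copy()
cv2.imwrite("pics/s3.png",np.hstack([cv2.resize(im[150:230,250:330],None,fx=5,fy=5,interpolation=cv2.INTER_CUBIC),cv2.resize(b[290:370,170:250],None,fx=5,fy=5,interpolation=cv2.INTER_CUBIC)]))
E
```

```text
start tcp (np.float64(205.1), np.float64(339.8)) +30mm (np.float64(203.3), np.float64(331.4))
now (np.float64(284.5), np.float64(196.9)) +28 (np.float64(284.7), np.float64(190.2)) knob bottom (np.float64(284.4), np.float64(200.3)) top (np.float64(284.6), np.float64(190.3))
```

View pics/s3.png

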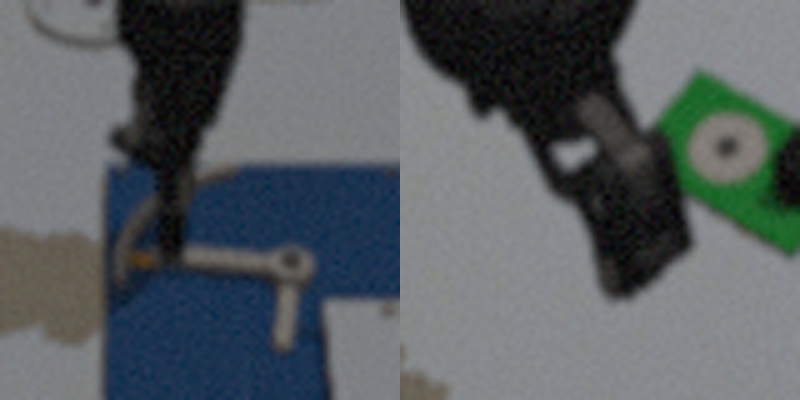

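Call:
carry_out([
  {"x":0,"y":0,"z":-0.03,"ax":0,"ay":0,"az":0,"hand":0.0},
  {"x":0,"y":0,"z":-0.05,"ax":0,"ay":0,"az":0,"hand":0.0},
  {"x":0,"y":0,"z":-0.05,"ax":0,"ay":0,"az":0,"hand":0.0},
  {"x":0,"y":0,"z":-0.05,"ax":0,"ay":0,"az":0,"hand":0.0},
])

```text
clock: 3.32
tcp_pos: [0.5301, -0.0008, 0.0909]
orientation: [0.0, 0.915, 0.403, 0.002]
wrist_force: [0.1, -0.1, -0.5]
finger_gap: 0.0002
```

```bash
python3 - <<'E'
from h import *
st()
m=viewer.camera_model("side")
def ps(p):
    c=np.linalg.inv(m['T'])@np.r_[p,1]; f=210/np.tan(np.radians(m['vfov'])/2); return (m['cx']+f*c[0]/c[2]).round(1),(m['cy']+f*c[1]/c[2]).round(1)
p=status.get_state()['tcp_pos']
print("now",ps(p),"+28",ps(p+[0,0,.028]),"knob bottom",ps([.5287,-.001,.026]),"top",ps([.5287,-.001,.068]))
a=viewer.read_camera("wrist")[:,:,::-1]; b=viewer.read_camera("side")[:,:,::-1]
cv2.imwrite("pics/ws4.png",np.hstack([cv2.resize(b[150:230,250:330],None,fx=5,fy=5,interpolation=cv2.INTER_CUBIC),cv2.resize(a[150:350,200:360],None,fx=2.5,fy=2,interpolation=cv2.INTER_CUBIC)]))
E
```

```text
t 3.32 tcp [ 0.5301 -0.0008  0.0909] yaw 0.8296 z [ 0.003  0.001 -1.   ] F [ 0.1 -0.1 -0.5] gap 0.0002 j [-0.15  0.28 -0.27  1.01  0.    0.59]
now (np.float64(285.2), np.float64(184.4)) +28 (np.float64(285.4), np.float64(177.3)) knob bottom (np.float64(284.4), np.float64(200.3)) top (np.float64(284.6), np.float64(190.3))
```

View pics/ws4.png

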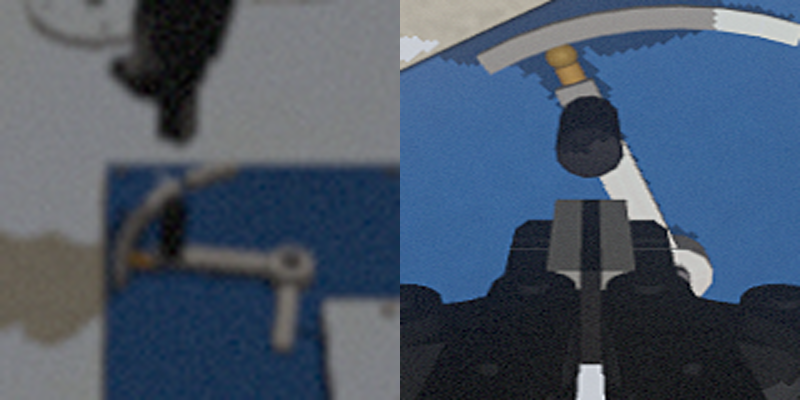

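Call:
carry_out([
  {"x":0,"y":0,"z":0,"ax":0,"ay":0,"az":0,"hand":0.45},
  {"x":0,"y":0,"z":0,"ax":0,"ay":0,"az":0,"hand":0.45},
  {"x":0,"y":0,"z":0,"ax":0,"ay":0,"az":0,"hand":0.45},
  {"x":0,"y":0,"z":0,"ax":0,"ay":0,"az":0,"hand":0.45},
  {"x":-0.001,"y":0,"z":0.02,"ax":0,"ay":0,"az":0,"hand":0.45},
  {"x":-0.001,"y":0,"z":0.04,"ax":0,"ay":0,"az":0,"hand":0.45},
  {"x":-0.001,"y":0,"z":0.055,"ax":0,"ay":0,"az":0,"hand":0.45},
  {"x":-0.001,"y":0,"z":0.068,"ax":0,"ay":0,"az":0,"hand":0.45},
  {"x":-0.001,"y":0,"z":0.075,"ax":0,"ay":0,"az":0,"hand":0.45},
  {"x":-0.001,"y":0,"z":0.075,"ax":0,"ay":0,"az":0,"hand":0.45},
])

```text
clock: 4.25
tcp_pos: [0.5262, -0.001, 0.0124]
orientation: [-0.001, 0.915, 0.403, -0.001]
wrist_force: [-0.5, 0.2, -1.2]
finger_gap: 0.0386
```

Call:
carry_out([
  {"x":0,"y":0,"z":0,"ax":0,"ay":0,"az":0,"hand":0.3},
  {"x":0,"y":0,"z":0,"ax":0,"ay":0,"az":0,"hand":0.2},
  {"x":0,"y":0,"z":0,"ax":0,"ay":0,"az":0,"hand":0.1},
  {"x":0,"y":0,"z":0,"ax":0,"ay":0,"az":0,"hand":0.1},
  {"x":0,"y":0,"z":0,"ax":0,"ay":0,"az":0,"hand":0.1},
], squeeze=20)

```text
clock: 4.67
tcp_pos: [0.5271, -0.0009, 0.013]
orientation: [-0.001, 0.915, 0.403, -0.001]
wrist_force: [2.8, 1.9, -2.4]
finger_gap: 0.0173
```

```bash
python3 - <<'E'
from h import *
st(); s=status.get_state()
b=np.array([.56777,-.10734]);t=-.2297;c,sn=np.cos(t),np.sin(t);Rb=np.array([[c,-sn],[sn,c]])
kl=Rb.T@(s['tcp_pos'][:2]-b); q0=np.arctan2(kl[1]-.085,.012-kl[0]); print("q0",q0,np.hypot(kl[1]-.085,.012-kl[0]))
for q in np.linspace(.2,.92,7):
    p=b+Rb@[.012-.075*np.cos(q),.085+.075*np.sin(q)]; print(q.round(3),p.round(4),end=' '); go([*p,s['tcp_pos'][2]],.83)
E
```

```text
t 4.67 tcp [ 0.5271 -0.0009  0.013 ] yaw 0.8297 z [-0.002  0.002 -1.   ] F [ 2.8  1.9 -2.4] gap 0.0173 j [-0.15  0.36 -0.38  0.83  0.    0.59]
q0 0.12356558366113063 0.07638085444027794
0.2 [0.5306 0.0039] shift [ 0.0059 -0.0007  0.    ] turn [-0.0026  0.     -0.0003]
0.32 [0.5349 0.0119] shift [ 0.0146 -0.0029  0.    ] turn [-0.0026  0.     -0.0003]
0.44 [0.54   0.0193] shift [ 0.0235 -0.0041  0.    ] turn [-0.0026  0.     -0.0003]
0.56 [0.546 0.026] shift [ 0.0325 -0.0042  0.    ] turn [-0.0026  0.     -0.0003]
0.68 [0.5528 0.0319] shift [ 0.0415 -0.0032  0.    ] turn [-0.0026  0.     -0.0003]
0.8 [0.5602 0.037 ] shift [ 0.0502 -0.0012  0.    ] turn [-0.0026  0.     -0.0003]
0.92 [0.5682 0.0411] shift [ 0.0587  0.0019 -0.    ] turn [-0.0026  0.     -0.0003]
```

Call:
carry_out([
  {"x":0.006,"y":-0.001,"z":0,"ax":0,"ay":0,"az":0,"hand":0.1},
  {"x":0.0145,"y":-0.003,"z":0,"ax":0,"ay":0,"az":0,"hand":0.1},
  {"x":0.0235,"y":-0.004,"z":0,"ax":0,"ay":0,"az":0,"hand":0.1},
  {"x":0.0325,"y":-0.004,"z":0,"ax":0,"ay":0,"az":0,"hand":0.1},
  {"x":0.0415,"y":-0.003,"z":0,"ax":0,"ay":0,"az":0,"hand":0.1},
  {"x":0.05,"y":-0.001,"z":0,"ax":0,"ay":0,"az":0,"hand":0.1},
  {"x":0.05,"y":-0.001,"z":0,"ax":0,"ay":0,"az":0,"hand":0.1},
])

```text
clock: 5.25
tcp_pos: [0.5571, 0.0383, 0.0124]
orientation: [-0.003, 0.915, 0.403, -0.003]
wrist_force: [-2.2, 1.7, -0.4]
finger_gap: 0.0174
```

```bash
cat >>h.py <<'E'
b=np.array([.56777,-.10734]);_t=-.2297;_c,_s=np.cos(_t),np.sin(_t);Rb=np.array([[_c,-_s],[_s,_c]])
def kq(p):
    kl=Rb.T@(np.array(p[:2])-b); return np.arctan2(kl[1]-.085,.012-kl[0]),np.hypot(kl[1]-.085,.012-kl[0])
E
python3 - <<'E'
from h import *
st(); s=status.get_state(); print(kq(s['tcp_pos']))
for q in (.85,.9,.93):
    p=b+Rb@[.012-.075*np.cos(q),.085+.075*np.sin(q)]; print(q,p.round(4),end=' '); go([*p,s['tcp_pos'][2]],.83)
E
```

```text
t 5.25 tcp [0.5571 0.0383 0.0124] yaw 0.8302 z [-0.008  0.003 -1.   ] F [-2.2  1.7 -0.4] gap 0.0174 j [-0.08  0.42 -0.29  0.87  0.    0.66]
(np.float64(0.7741136118633324), np.float64(0.07773301623459053))
0.85 [0.5634 0.0388] shift [ 0.0047  0.0043 -0.0001] turn [-0.0083  0.0031  0.0002]
0.9 [0.5668 0.0405] shift [ 0.0082  0.0057 -0.0001] turn [-0.0083  0.0031  0.0002]
0.93 [0.5688 0.0414] shift [ 0.0103  0.0065 -0.0001] turn [-0.0083  0.0031  0.0002]
```

Call:
carry_out([
  {"x":0.005,"y":0.001,"z":0,"ax":0,"ay":0,"az":0,"hand":0.1},
  {"x":0.007,"y":0.002,"z":0,"ax":0,"ay":0,"az":0,"hand":0.1},
  {"x":0.0085,"y":0.003,"z":0,"ax":0,"ay":0,"az":0,"hand":0.1},
  {"x":0.0085,"y":0.003,"z":0,"ax":0,"ay":0,"az":0,"hand":0.1},
])

```text
clock: 5.58
tcp_pos: [0.5643, 0.0431, 0.0123]
orientation: [-0.004, 0.915, 0.403, -0.003]
wrist_force: [-2.4, 2.0, 1.5]
finger_gap: 0.0176
```

```bash
python3 - <<'E'
from h import *
st(); s=status.get_state(); print(kq(s['tcp_pos']))
a=viewer.read_camera("wrist")[:,:,::-1]
cv2.imwrite("pics/w5.png",cv2.resize(a[130:330,180:380],None,fx=3.5,fy=3,interpolation=cv2.INTER_CUBIC))
E
```

```text
t 5.58 tcp [0.5643 0.0431 0.0123] yaw 0.8304 z [-0.01   0.004 -1.   ] F [-2.4  2.   1.5] gap 0.0176 j [-0.07  0.43 -0.27  0.88  0.    0.67]
(np.float64(0.8854615400066181), np.float64(0.07839309275825067))
```

View pics/w5.png

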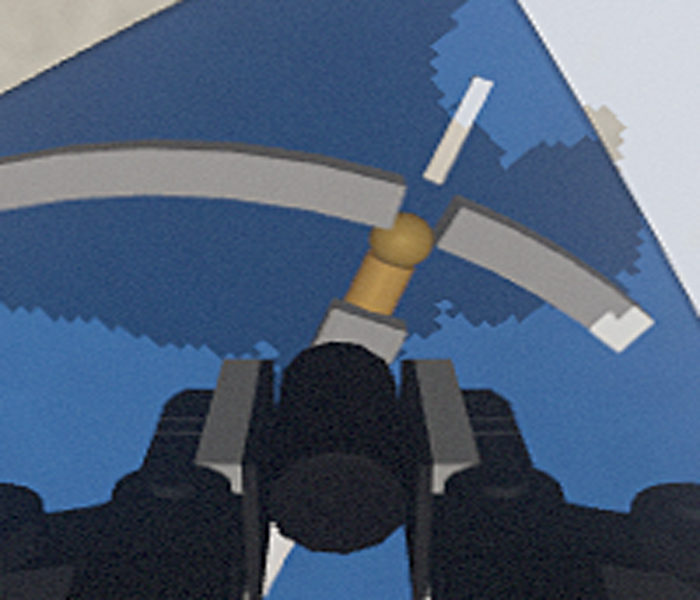

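Call:
carry_out([
  {"x":0.001,"y":0.001,"z":0,"ax":0,"ay":0,"az":0,"hand":0.1},
  {"x":0.0022,"y":0.001,"z":0,"ax":0,"ay":0,"az":0,"hand":0.1},
  {"x":0.0032,"y":0.0015,"z":0,"ax":0,"ay":0,"az":0,"hand":0.1},
  {"x":0.0032,"y":0.0015,"z":0,"ax":0,"ay":0,"az":0,"hand":0.1},
])

```text
clock: 5.97
tcp_pos: [0.5655, 0.0436, 0.0122]
orientation: [-0.004, 0.915, 0.403, -0.005]
wrist_force: [-8.7, -3.6, 5.3]
finger_gap: 0.0175
```

```bash
python3 - <<'E'
from h import *
st(); s=status.get_state(); print(kq(s['tcp_pos']))
a=viewer.read_camera("wrist")[:,:,::-1]
cv2.imwrite("pics/w6.png",cv2.resize(a[130:330,180:380],None,fx=3.5,fy=3,interpolation=cv2.INTER_CUBIC))
E
```

```text
t 5.97 tcp [0.5655 0.0436 0.0122] yaw 0.8298 z [-0.013  0.002 -1.   ] F [-8.7 -3.6  5.3] gap 0.0175 j [-0.07  0.44 -0.26  0.88  0.    0.68]
(np.float64(0.9023897399856853), np.float64(0.07831433014251636))
```

View pics/w6.png

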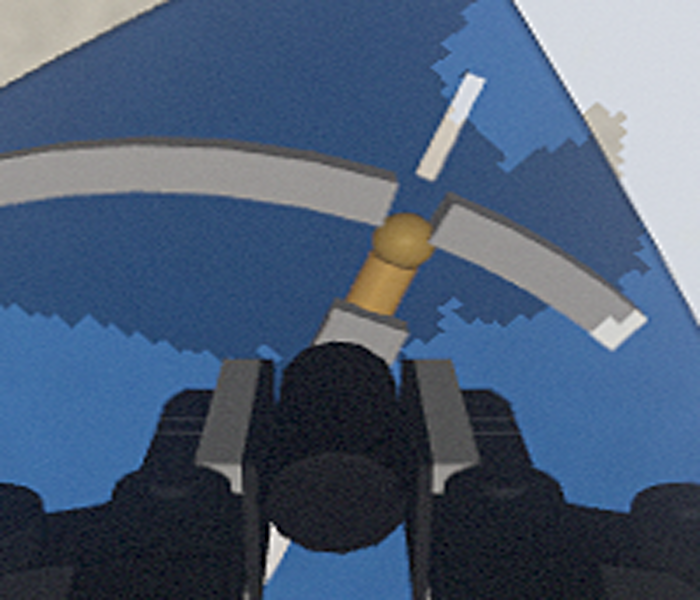

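Call:
carry_out([
  {"x":-0.001,"y":-0.0005,"z":0,"ax":0,"ay":0,"az":0,"hand":0.1},
  {"x":0,"y":0,"z":0,"ax":0,"ay":0,"az":0,"hand":0.2},
  {"x":0,"y":0,"z":0,"ax":0,"ay":0,"az":0,"hand":0.45},
  {"x":0,"y":0,"z":0,"ax":0,"ay":0,"az":0,"hand":0.45},
  {"x":0,"y":0,"z":0,"ax":0,"ay":0,"az":0,"hand":0.45},
  {"x":0,"y":0,"z":-0.02,"ax":0,"ay":0,"az":0,"hand":0.45},
  {"x":0,"y":0,"z":-0.05,"ax":0,"ay":0,"az":0,"hand":0.45},
  {"x":0,"y":0,"z":-0.09,"ax":0,"ay":0,"az":0,"hand":0.45},
  {"x":0,"y":0,"z":-0.12,"ax":0,"ay":0,"az":0,"hand":0.5},
  {"x":0,"y":0,"z":-0.12,"ax":0,"ay":0,"az":0,"hand":0.5},
])

```text
clock: 6.85
tcp_pos: [0.5721, 0.043, 0.1395]
orientation: [-0.001, 0.915, 0.403, 0.0]
wrist_force: [1.1, -0.3, 0.5]
finger_gap: 0.0426
```

```bash
python3 - <<'E'
from h import *
st(); m=viewer.camera_model("wrist"); np.save("w7.npy",m['T'])
a=viewer.read_camera("wrist")[:,:,::-1]
cv2.imwrite("pics/w7.png",a)
cv2.imwrite("pics/w7c.png",cv2.resize(a[120:320,180:400],None,fx=3.5,fy=3,interpolation=cv2.INTER_CUBIC))
E
```

```text
t 6.85 tcp [0.5721 0.043  0.1395] yaw 0.83 z [-0.     0.002 -1.   ] F [ 1.1 -0.3  0.5] gap 0.0426 j [-0.07  0.34 -0.08  1.16  0.    0.67]
```

View pics/w7c.png

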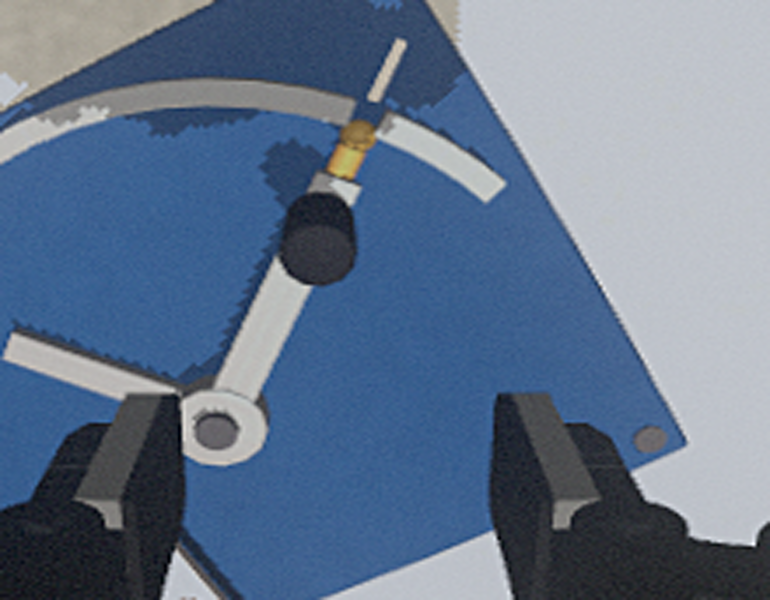

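View pics/w7.png

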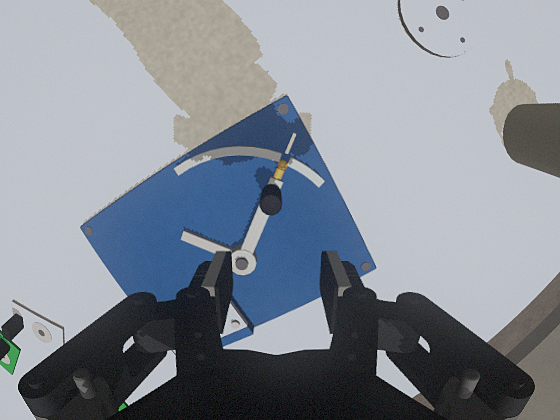

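```bash
python3 - <<'E'
from h import *
go([.453,-.373,.11],.5)
E
```

```text
shift [-0.3865  0.194   0.0261] turn [-0.0038  0.0017  0.3299]
```

Call:
carry_out([
  {"x":-0.036,"y":0.018,"z":0,"ax":0,"ay":0,"az":0.03,"hand":0.6},
  {"x":-0.072,"y":0.036,"z":0,"ax":0,"ay":0,"az":0.06,"hand":0.6},
  {"x":-0.108,"y":0.054,"z":0,"ax":0,"ay":0,"az":0.1,"hand":0.6},
  {"x":-0.144,"y":0.072,"z":0,"ax":0,"ay":0,"az":0.14,"hand":0.6},
  {"x":-0.18,"y":0.09,"z":0.005,"ax":0,"ay":0,"az":0.18,"hand":0.6},
  {"x":-0.216,"y":0.108,"z":0.01,"ax":0,"ay":0,"az":0.22,"hand":0.6},
  {"x":-0.252,"y":0.126,"z":0.015,"ax":0,"ay":0,"az":0.26,"hand":0.6},
  {"x":-0.288,"y":0.144,"z":0.02,"ax":0,"ay":0,"az":0.3,"hand":0.6},
  {"x":-0.324,"y":0.162,"z":0.026,"ax":0,"ay":0,"az":0.33,"hand":0.6},
  {"x":-0.355,"y":0.178,"z":0.026,"ax":0,"ay":0,"az":0.33,"hand":0.6},
  {"x":-0.386,"y":0.194,"z":0.026,"ax":0,"ay":0,"az":0.33,"hand":0.6},
  {"x":-0.386,"y":0.194,"z":0.026,"ax":0,"ay":0,"az":0.33,"hand":0.6},
])

```text
clock: 7.9
tcp_pos: [0.4515, -0.3787, 0.1084]
orientation: [-0.0, 0.97, 0.244, -0.002]
wrist_force: [0.7, -0.5, 0.5]
finger_gap: 0.0513
```

Call:
carry_out([
  {"x":0,"y":0,"z":0,"ax":0,"ay":0,"az":0,"hand":0.6},
  {"x":0,"y":0,"z":0,"ax":0,"ay":0,"az":0,"hand":0.6},
])

```text
clock: 8.07
tcp_pos: [0.4507, -0.3788, 0.1068]
orientation: [-0.001, 0.97, 0.244, -0.003]
wrist_force: [0.1, 1.3, -0.2]
finger_gap: 0.0509
```

```bash
python3 - <<'E'
from h import *
st(); m=viewer.camera_model("wrist"); np.save("w8.npy",m['T'])
cv2.imwrite("pics/w8.png",viewer.read_camera("wrist")[:,:,::-1])
a=viewer.read_camera("top")[:,:,::-1]; cv2.imwrite("pics/top8.png",a)
cv2.imwrite("pics/top8c.png",cv2.resize(a[138:240,218:342],None,fx=6,fy=5.8,interpolation=cv2.INTER_CUBIC))
E
```

```text
t 8.07 tcp [ 0.4507 -0.3788  0.1068] yaw 0.4924 z [-0.006  0.001 -1.   ] F [ 0.1  1.3 -0.2] gap 0.0509 j [-0.83  0.39 -0.09  1.1  -0.    0.25]
```

View pics/w8.png

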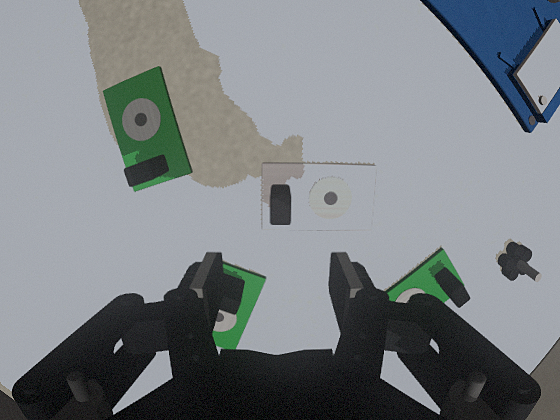

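View pics/top8c.png

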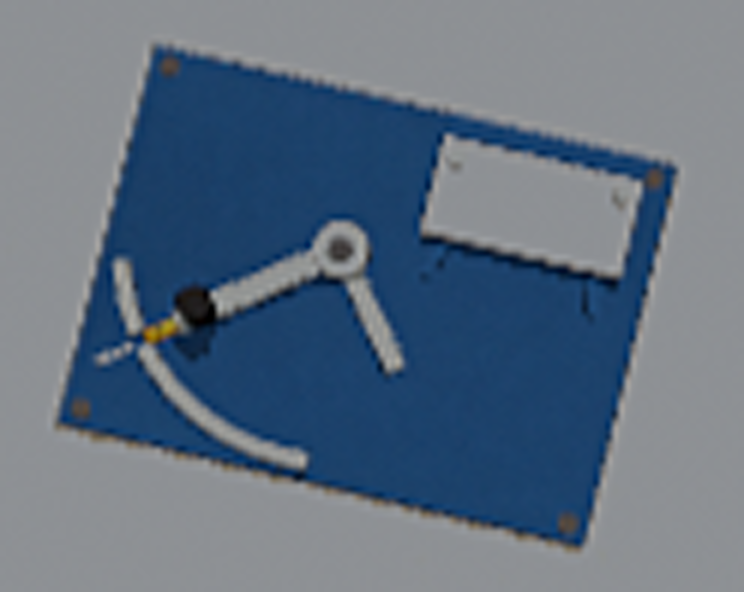

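```bash
python3 - <<'E'
from h import *
im=cv2.imread("pics/w8.png")
cv2.imwrite("pics/w8c.png",cv2.resize(im[150:250,250:390],None,fx=5.6,fy=5.6,interpolation=cv2.INTER_CUBIC))
m=viewer.camera_model("top")
k=onz(m,(218+194/6,138+307/5.8),.068)[:2]; print(kq(k))
p=onz(m,(218+395/6,138+368/5.8),.019)[:2]; print("tongue", Rb.T@(p-b))
E
```

```text
(np.float64(0.8817823403189092), np.float64(0.07538964827453501))
tongue [-0.03860772  0.04557897]
```

View pics/w8c.png

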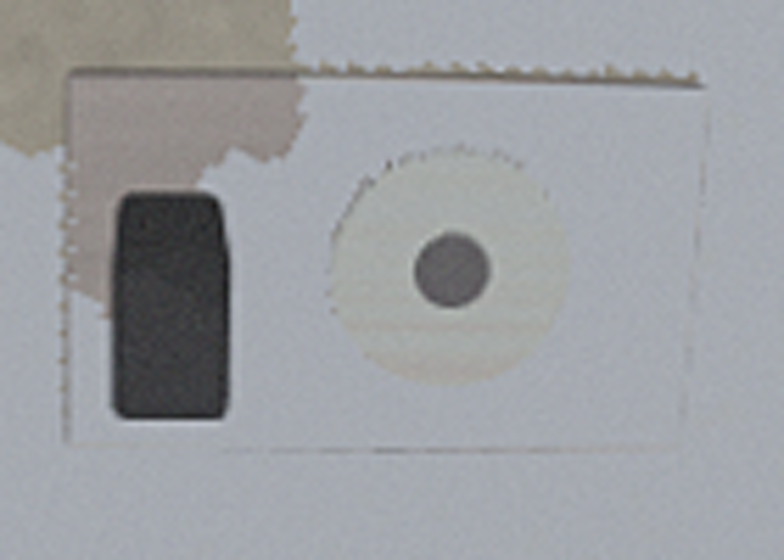

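```bash
python3 - <<'E'
from h import *
m=viewer.camera_model("wrist"); print(abs(m['T']-np.load("w8.npy")).max())
px=[(250+a/5.6,150+c/5.6) for a,c in [(70,72),(705,85),(682,450),(68,442)]]
# image up = tool -y ; top-left is rear
w=[onz(m,p,.006,True) for p in px]
h,r=fit([(-.05,.03),(.05,.03),(.05,-.03),(-.05,-.03)],w); print(h,r*1e3)
hole=onz(m,(250+452/5.6,150+270/5.6),.006,True); print("hole",hole)
u=np.array([np.cos(h[2]),np.sin(h[2])]); print("grip",h[:2]-.034*u)
B=onz(m,(250+171/5.6,150+418/5.6),.046,True); v=np.array([-u[1],u[0]])
print("grip near edge ->centre", B[:2]+.012*v)
E
```

```text
0.002019398635193348
[ 0.48468607 -0.35645565  0.48450414] [[-0.48450406  0.04501638]
 [ 0.81669171  0.48782933]
 [-0.55694605  0.01640246]
 [ 0.2247584  -0.54924817]]
hole [ 0.49373116 -0.3522103   0.006     ]
grip [ 0.45459927 -0.37229182]
grip near edge ->centre [ 0.45421622 -0.37200813]
```

```bash
python3 - <<'E'
from h import *
st(); go([.4545,-.372,.05],.4845); go([.4545,-.372,-.009],.4845)
E
```

```text
t 8.17 tcp [ 0.4514 -0.3774  0.1076] yaw 0.4947 z [-0.005  0.001 -1.   ] F [-0.3 -0.3  0.3] gap 0.0519 j [-0.83  0.39 -0.09  1.1  -0.    0.25]
shift [ 0.0055 -0.0031  0.0576] turn [-0.0033  0.0041  0.0102]
shift [ 0.0058 -0.0029  0.1166] turn [-0.0033  0.0041  0.0102]
```

Call:
carry_out([
  {"x":0.004,"y":-0.002,"z":0.02,"ax":0,"ay":0,"az":0.01,"hand":0.6},
  {"x":0.0055,"y":-0.003,"z":0.04,"ax":0,"ay":0,"az":0.01,"hand":0.6},
  {"x":0.0055,"y":-0.003,"z":0.06,"ax":0,"ay":0,"az":0.01,"hand":0.6},
  {"x":0.0055,"y":-0.003,"z":0.08,"ax":0,"ay":0,"az":0.01,"hand":0.6},
  {"x":0.0055,"y":-0.003,"z":0.095,"ax":0,"ay":0,"az":0.01,"hand":0.6},
  {"x":0.0055,"y":-0.003,"z":0.1,"ax":0,"ay":0,"az":0.01,"hand":0.6},
  {"x":0.0055,"y":-0.003,"z":0.1,"ax":0,"ay":0,"az":0.01,"hand":0.6},
])

```text
clock: 8.75
tcp_pos: [0.4539, -0.3698, 0.0062]
orientation: [-0.003, 0.971, 0.241, -0.003]
wrist_force: [-0.4, -0.2, -0.5]
finger_gap: 0.0512
```

```bash
python3 - <<'E'
from h import *
st(); go([.4545,-.372,-.009],.4845)
cv2.imwrite("pics/w9.png",viewer.read_camera("wrist")[:,:,::-1])
a=viewer.read_camera("side")[:,:,::-1]
cv2.imwrite("pics/s9.png",cv2.resize(a[250:350,240:350],None,fx=5,fy=5,interpolation=cv2.INTER_CUBIC))
E
```

```text
t 8.75 tcp [ 0.4539 -0.3698  0.0062] yaw 0.4866 z [-0.007  0.003 -1.   ] F [-0.4 -0.2 -0.5] gap 0.0512 j [-0.82  0.47 -0.23  0.88 -0.    0.27]
shift [-0.0004  0.0023  0.0152] turn [-0.0065  0.0049  0.0021]
```

View pics/w9.png

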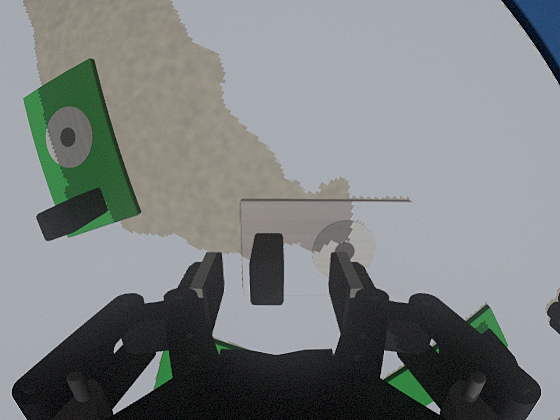

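View pics/s9.png

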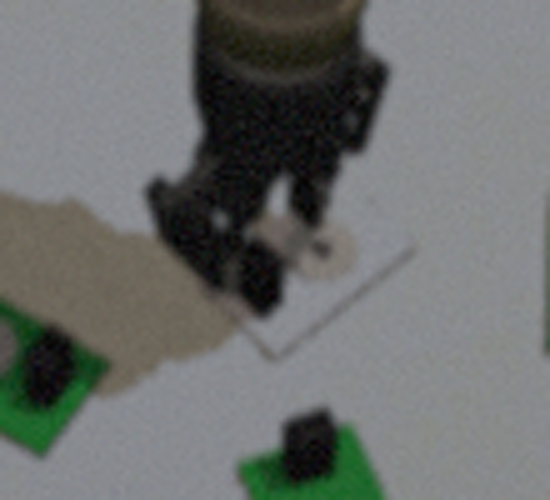

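Call:
carry_out([
  {"x":0,"y":0.001,"z":0.007,"ax":0,"ay":0.004,"az":0,"hand":0.6},
  {"x":0,"y":0.002,"z":0.013,"ax":0,"ay":0.004,"az":0,"hand":0.6},
  {"x":0,"y":0.002,"z":0.013,"ax":0,"ay":0.004,"az":0,"hand":0.6},
  {"x":0,"y":0.002,"z":0.013,"ax":0,"ay":0.004,"az":0,"hand":0.4},
  {"x":0,"y":0.002,"z":0.013,"ax":0,"ay":0.004,"az":0,"hand":0.25},
  {"x":0,"y":0.002,"z":0.013,"ax":0,"ay":0.004,"az":0,"hand":0.1},
  {"x":0,"y":0.002,"z":0.013,"ax":0,"ay":0.004,"az":0,"hand":0.05},
  {"x":0,"y":0.002,"z":0.013,"ax":0,"ay":0.004,"az":0,"hand":0.05},
  {"x":0,"y":0.002,"z":0.013,"ax":0,"ay":0.004,"az":0,"hand":0.05},
], squeeze=70)

```text
clock: 9.6
tcp_pos: [0.4559, -0.3739, -0.0041]
orientation: [-0.001, 0.971, 0.24, -0.0]
wrist_force: [-2.0, -1.0, 3.7]
finger_gap: 0.0147
```

```bash
python3 - <<'E'
from h import *
st()
a=viewer.read_camera("wrist")[:,:,::-1]
cv2.imwrite("pics/w10.png",cv2.resize(a[180:340,180:460],None,fx=2.8,fy=2.8,interpolation=cv2.INTER_CUBIC))
E
```

```text
t 9.6 tcp [ 0.4559 -0.3739 -0.0041] yaw 0.4856 z [-0.001  0.002 -1.   ] F [-2.  -1.   3.7] gap 0.0147 j [-0.82  0.48 -0.24  0.86  0.    0.26]
```

View pics/w10.png

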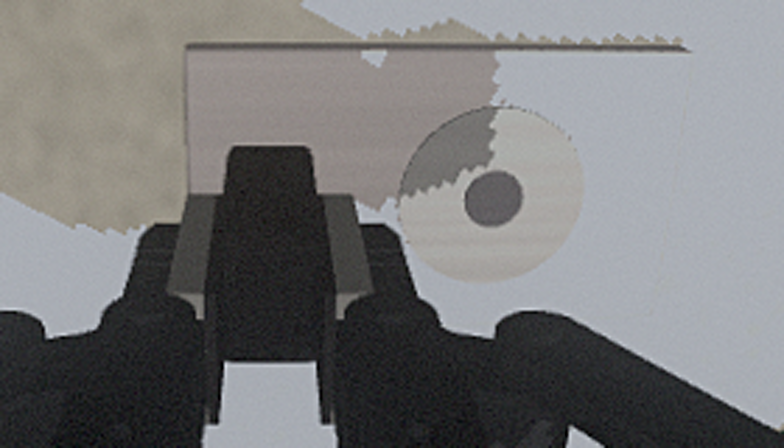

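Call:
carry_out([
  {"x":0,"y":0,"z":-0.01,"ax":0,"ay":0,"az":0,"hand":0.05},
  {"x":0,"y":0,"z":-0.03,"ax":0,"ay":0,"az":0,"hand":0.05},
  {"x":0,"y":0,"z":-0.055,"ax":0,"ay":0,"az":0,"hand":0.05},
  {"x":0,"y":0,"z":-0.08,"ax":0,"ay":0,"az":0,"hand":0.05},
  {"x":0,"y":0,"z":-0.08,"ax":0,"ay":0,"az":0,"hand":0.05},
  {"x":0,"y":0,"z":-0.08,"ax":0,"ay":0,"az":0,"hand":0.05},
])

```text
clock: 10.15
tcp_pos: [0.457, -0.3748, 0.0773]
orientation: [0.0, 0.971, 0.241, 0.001]
wrist_force: [0.3, 1.0, -2.4]
finger_gap: 0.0147
```

```bash
python3 - <<'E'
from h import *
st()
a=viewer.read_camera("wrist")[:,:,::-1]
cv2.imwrite("pics/w11.png",a)
p=b+Rb@[-.096,0]; print(p); go([*p,.078],-.2297)
E
```

```text
t 10.15 tcp [ 0.457  -0.3748  0.0773] yaw 0.4859 z [ 0.001 -0.001 -1.   ] F [ 0.3  1.  -2.4] gap 0.0147 j [-0.82  0.41 -0.13  1.03  0.    0.26]
[ 0.47429146 -0.0854822 ]
shift [ 0.1507 -0.2464 -0.0019] turn [-1.700e-03  5.000e-04  7.156e-01]
```

View pics/w11.png

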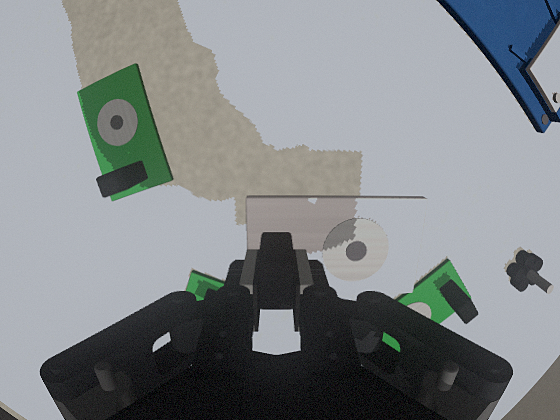

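```bash
python3 - <<'E'
from h import *
im=cv2.imread("pics/w11.png")
cv2.imwrite("pics/w11c.png",cv2.resize(im[180:300,235:445],None,fx=3.7,fy=3.7,interpolation=cv2.INTER_CUBIC))
m=viewer.camera_model("wrist"); s=status.get_state(); p=s['tcp_pos']; q=s['orientation']; A=R.from_quat([q[1],q[2],q[3],q[0]])
for n,a in dict(rear=(247,197),front=(425,198),hole=(355.5,250)).items():
    w=onz(m,a,p[2]+.0101,True); print(n,(A.inv().apply(w-p)*1e3).round(1))
E
```

```text
rear [-13.3 -30.9 -10.1]
front [ 83.8 -30.7 -10. ]
hole [ 45.5  -0.9 -10.1]
```

View pics/w11c.png

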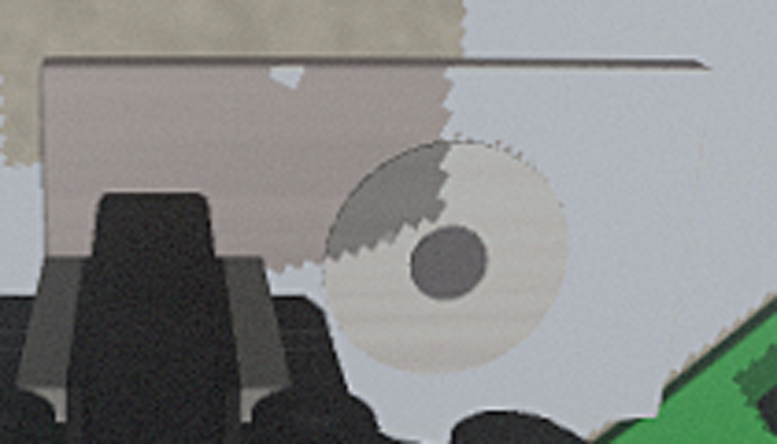

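Call:
carry_out([
  {"x":0.016,"y":-0.026,"z":-0.005,"ax":0,"ay":0,"az":0.08,"hand":0.05},
  {"x":0.032,"y":-0.052,"z":-0.005,"ax":0,"ay":0,"az":0.16,"hand":0.05},
  {"x":0.048,"y":-0.078,"z":-0.005,"ax":0,"ay":0,"az":0.24,"hand":0.05},
  {"x":0.064,"y":-0.104,"z":-0.005,"ax":0,"ay":0,"az":0.32,"hand":0.05},
  {"x":0.08,"y":-0.13,"z":-0.005,"ax":0,"ay":0,"az":0.4,"hand":0.05},
  {"x":0.096,"y":-0.156,"z":-0.005,"ax":0,"ay":0,"az":0.48,"hand":0.05},
  {"x":0.112,"y":-0.182,"z":-0.005,"ax":0,"ay":0,"az":0.56,"hand":0.05},
  {"x":0.128,"y":-0.208,"z":-0.003,"ax":0,"ay":0,"az":0.64,"hand":0.05},
  {"x":0.142,"y":-0.232,"z":-0.002,"ax":0,"ay":0,"az":0.7,"hand":0.05},
  {"x":0.151,"y":-0.246,"z":-0.002,"ax":0,"ay":0,"az":0.716,"hand":0.05},
  {"x":0.151,"y":-0.246,"z":-0.002,"ax":0,"ay":0,"az":0.716,"hand":0.05},
  {"x":0.151,"y":-0.246,"z":-0.002,"ax":0,"ay":0,"az":0.716,"hand":0.05},
])

```text
clock: 11.2
tcp_pos: [0.4734, -0.0844, 0.0766]
orientation: [-0.001, 0.994, -0.113, -0.002]
wrist_force: [0.0, -0.5, -1.6]
finger_gap: 0.0143
```

```bash
python3 - <<'E'
from h import *
st(); p=b+Rb@[-.096,-.0008]; go([*p,.03],-.2297)
print(Rb.T@(status.get_state()['tcp_pos'][:2]-b))
a=viewer.read_camera("wrist")[:,:,::-1]
cv2.imwrite("pics/w12.png",a)
E
```

```text
t 11.2 tcp [ 0.4734 -0.0844  0.0766] yaw -0.2275 z [-0.004  0.003 -1.   ] F [ 0.  -0.5 -1.6] gap 0.0143 j [-0.34  0.22 -0.41  0.95  0.    1.45]
shift [0.0014 0.0017 0.0466] turn [-0.0016  0.0042  0.0022]
[-0.097163    0.00085792]
```

View pics/w12.png

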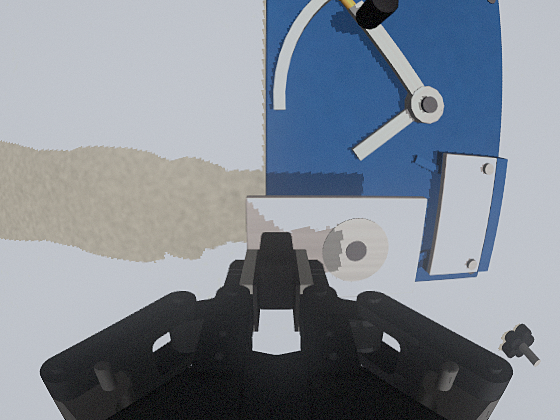

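Call:
carry_out([
  {"x":0.001,"y":0.001,"z":0.02,"ax":0,"ay":0.004,"az":0.002,"hand":0.05},
  {"x":0.001,"y":0.001,"z":0.04,"ax":0,"ay":0.004,"az":0.002,"hand":0.05},
  {"x":0.001,"y":0.001,"z":0.055,"ax":0,"ay":0.004,"az":0.002,"hand":0.05},
  {"x":0.001,"y":0.001,"z":0.062,"ax":0,"ay":0.004,"az":0.002,"hand":0.05},
  {"x":0.001,"y":0.001,"z":0.062,"ax":0,"ay":0.004,"az":0.002,"hand":0.05},
  {"x":0.001,"y":0.001,"z":0.062,"ax":0,"ay":0.004,"az":0.002,"hand":0.05},
])

```text
clock: 11.75
tcp_pos: [0.4741, -0.087, 0.0147]
orientation: [-0.001, 0.993, -0.116, -0.0]
wrist_force: [0.6, -0.2, -2.6]
finger_gap: 0.0149
```

```bash
python3 - <<'E'
from h import *
st(); print(Rb.T@(status.get_state()['tcp_pos'][:2]-b))
a=viewer.read_camera("wrist")[:,:,::-1]
cv2.imwrite("pics/w13.png",a)
cv2.imwrite("pics/w13c.png",cv2.resize(a[130:320,300:520],None,fx=3.5,fy=3.1,interpolation=cv2.INTER_CUBIC))
E
```

```text
t 11.75 tcp [ 0.4741 -0.087   0.0147] yaw -0.2319 z [ 0.     0.001 -1.   ] F [ 0.6 -0.2 -2.6] gap 0.0149 j [-0.35  0.28 -0.49  0.8   0.    1.45]
[-0.09585995 -0.0015369 ]
```

View pics/w13.png

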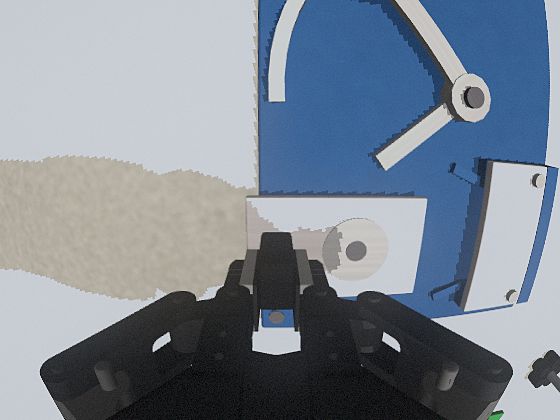

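View pics/w13c.png

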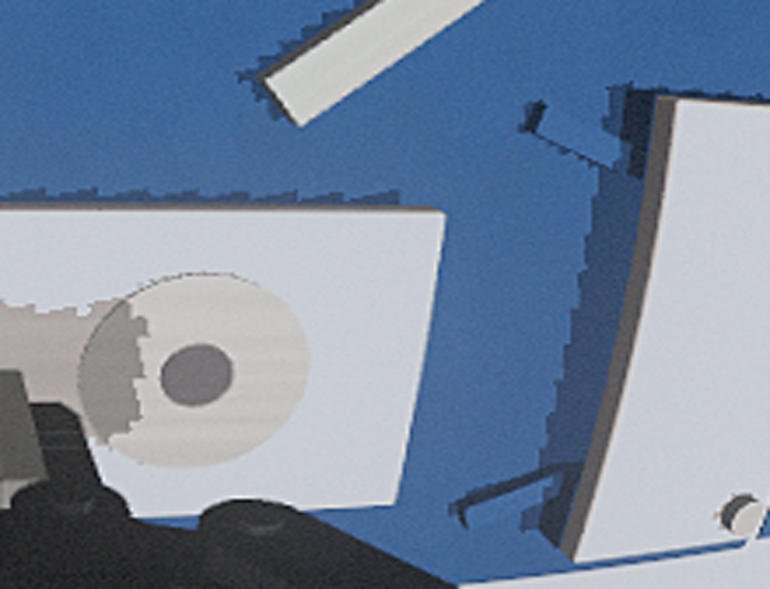

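```bash
python3 - <<'E'
from h import *
m=viewer.camera_model("wrist"); s=status.get_state(); p=s['tcp_pos']
def P(a,z): 
    w=onz(m,(300+a[0]/3.5,130+a[1]/3.1),z,True); return (Rb.T@(w[:2]-b)*1e3).round(1)
print("lip L",P((675,97),.028),"lip R",P((577,562),.028))
print("holder FL",P((445,211),p[2]+.010),"FR",P((395,505),p[2]+.010),"hole",P((197,375),p[2]+.010))
print("guideL",P((530,127),.014),P((640,178),.012),"R",P((460,515),.014),P((580,466),.012))
E
```

```text
lip L [31.  52.9] lip R [ 32.2 -47.2]
holder FL [-10.7  29.9] FR [-10.4 -30.1] hole [-50.   -0.4]
guideL [10.2 43.8] [37.7 33.9] R [ 10.5 -41. ] [ 37.9 -32.2]
```

Call:
carry_out([
  {"x":0,"y":-0.001,"z":0.003,"ax":0,"ay":0,"az":-0.002,"hand":0.05},
  {"x":0,"y":-0.0018,"z":0.0055,"ax":0,"ay":0,"az":-0.002,"hand":0.05},
  {"x":0,"y":-0.0018,"z":0.0065,"ax":0,"ay":0,"az":-0.002,"hand":0.05},
  {"x":0,"y":-0.0018,"z":0.0065,"ax":0,"ay":0,"az":-0.002,"hand":0.05},
])

```text
clock: 12.13
tcp_pos: [0.4752, -0.0853, 0.0089]
orientation: [-0.001, 0.993, -0.115, 0.001]
wrist_force: [-0.3, 0.4, -2.3]
finger_gap: 0.0144
```

```bash
python3 - <<'E'
from h import *
st(); print(Rb.T@(status.get_state()['tcp_pos'][:2]-b))
E
```

```text
t 12.13 tcp [ 0.4752 -0.0853  0.0089] yaw -0.2295 z [ 0.002  0.001 -1.   ] F [-0.3  0.4 -2.3] gap 0.0144 j [-0.34  0.29 -0.5   0.78  0.    1.46]
[-0.09512877  0.0004115 ]
```

Call:
carry_out([
  {"x":0.0,"y":0,"z":0.0012,"ax":0,"ay":0,"az":0,"hand":0.05},
  {"x":0.006,"y":0,"z":0.0012,"ax":0,"ay":0,"az":0,"hand":0.05},
  {"x":0.013,"y":0,"z":0.0012,"ax":0,"ay":0,"az":0,"hand":0.05},
  {"x":0.02,"y":0,"z":0.0012,"ax":0,"ay":0,"az":0,"hand":0.05},
  {"x":0.027,"y":0,"z":0.0012,"ax":0,"ay":0,"az":0,"hand":0.05},
  {"x":0.034,"y":0,"z":0.0012,"ax":0,"ay":0,"az":0,"hand":0.05},
  {"x":0.034,"y":0,"z":0.0012,"ax":0,"ay":0,"az":0,"hand":0.05},
])

```text
clock: 12.72
tcp_pos: [0.5105, -0.0937, 0.0079]
orientation: [-0.0, 0.993, -0.114, 0.002]
wrist_force: [0.8, -0.0, -2.0]
finger_gap: 0.0141
```

```bash
python3 - <<'E'
from h import *
st(); print(Rb.T@(status.get_state()['tcp_pos'][:2]-b))
a=viewer.read_camera("wrist")[:,:,::-1]
cv2.imwrite("pics/w14c.png",cv2.resize(a[130:320,300:520],None,fx=3.5,fy=3.1,interpolation=cv2.INTER_CUBIC))
E
```

```text
t 12.72 tcp [ 0.5105 -0.0937  0.0079] yaw -0.2294 z [ 0.003  0.    -1.   ] F [ 0.8 -0.  -2. ] gap 0.0141 j [-0.34  0.35 -0.41  0.8   0.    1.46]
[-0.05889245  0.00027512]
```

View pics/w14c.png

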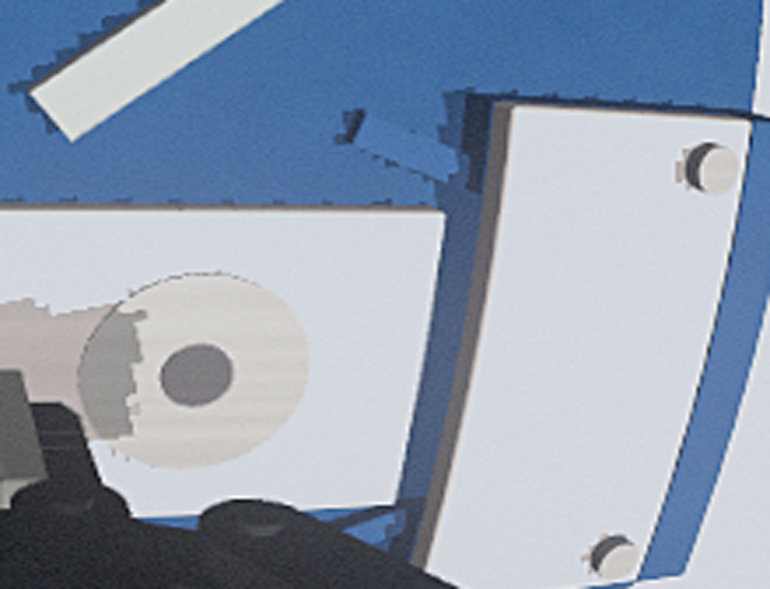

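```bash
python3 - <<'E'
from h import *
m=viewer.camera_model("wrist"); s=status.get_state(); p=s['tcp_pos']
def P(a,z): 
    w=onz(m,(300+a[0]/3.5,130+a[1]/3.1),z,True); return (Rb.T@(w[:2]-b)*1e3).round(1)
print("lip L",P((513,105),.028),"lip R",P((425,572),.028))
print("holder FL",P((445,212),p[2]+.010),"FR",P((397,504),p[2]+.010),"hole",P((197,375),p[2]+.010))
print("guideL",P((347,140),.014),P((452,180),.012),"R",P((345,530),.014),P((405,510),.014))
E
```

```text
lip L [29.5 52.7] lip R [ 29.4 -38.1]
holder FL [25.  31.6] FR [ 25.8 -28. ] hole [-14.3   1.4]
guideL [ 8.1 43.5] [28.6 36.2] R [ 18.5 -35.9] [ 29.8 -32. ]
```

Call:
carry_out([
  {"x":0.006,"y":0,"z":0,"ax":0,"ay":0,"az":0,"hand":0.05},
  {"x":0.012,"y":0,"z":0,"ax":0,"ay":0,"az":0,"hand":0.05},
  {"x":0.018,"y":0,"z":0,"ax":0,"ay":0,"az":0,"hand":0.05},
  {"x":0.024,"y":0,"z":0,"ax":0,"ay":0,"az":0,"hand":0.05},
])

```text
clock: 13.1
tcp_pos: [0.5336, -0.099, 0.0079]
orientation: [-0.0, 0.993, -0.114, 0.001]
wrist_force: [-1.4, 0.7, 0.5]
finger_gap: 0.0146
```

```bash
python3 - <<'E'
from h import *
st(); print(Rb.T@(status.get_state()['tcp_pos'][:2]-b))
a=viewer.read_camera("wrist")[:,:,::-1]
cv2.imwrite("pics/w15c.png",cv2.resize(a[130:320,300:520],None,fx=3.5,fy=3.1,interpolation=cv2.INTER_CUBIC))
E
```

```text
t 13.1 tcp [ 0.5336 -0.099   0.0079] yaw -0.2294 z [ 0.003  0.    -1.   ] F [-1.4  0.7  0.5] gap 0.0146 j [-0.33  0.39 -0.35  0.83  0.    1.47]
[-0.03515517  0.00031342]
```

View pics/w15c.png

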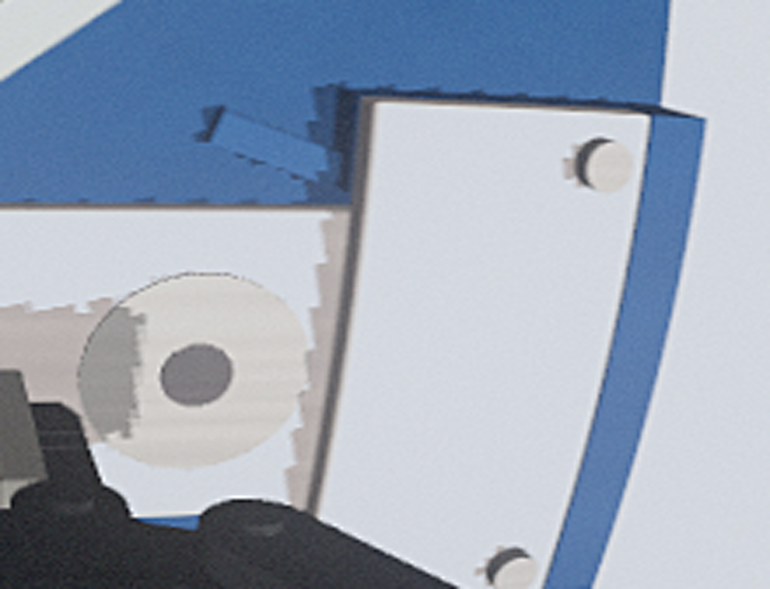

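Call:
carry_out([
  {"x":0.005,"y":0,"z":0,"ax":0,"ay":0,"az":0,"hand":0.05},
  {"x":0.01,"y":0,"z":0,"ax":0,"ay":0,"az":0,"hand":0.05},
  {"x":0.014,"y":0,"z":0,"ax":0,"ay":0,"az":0,"hand":0.05},
  {"x":0.017,"y":0,"z":0,"ax":0,"ay":0,"az":0,"hand":0.05},
  {"x":0.019,"y":0,"z":0,"ax":0,"ay":0,"az":0,"hand":0.05},
  {"x":0.019,"y":0,"z":0,"ax":0,"ay":0,"az":0,"hand":0.05},
])

```text
clock: 13.65
tcp_pos: [0.5511, -0.1032, 0.0078]
orientation: [-0.0, 0.993, -0.115, -0.0]
wrist_force: [-8.7, 1.7, 6.6]
finger_gap: 0.0146
```

```bash
python3 - <<'E'
from h import *
st(); s=status.get_state(); print(Rb.T@(s['tcp_pos'][:2]-b), "F base", Rb.T@s['wrist_force'][:2])
E
```

```text
t 13.65 tcp [ 0.5511 -0.1032  0.0078] yaw -0.2297 z [-0.     0.001 -1.   ] F [-8.7  1.7  6.6] gap 0.0146 j [-0.33  0.42 -0.3   0.85  0.    1.47]
[-0.01714235  0.00023924] F base [-8.88433462 -0.3168453 ]
```

Call:
carry_out([
  {"x":0.002,"y":0,"z":0,"ax":0,"ay":0,"az":0,"hand":0.05},
  {"x":0.004,"y":0,"z":0,"ax":0,"ay":0,"az":0,"hand":0.05},
  {"x":0.005,"y":0,"z":0,"ax":0,"ay":0,"az":0,"hand":0.05},
  {"x":0.005,"y":0,"z":0,"ax":0,"ay":0,"az":0,"hand":0.05},
])

```text
clock: 13.98
tcp_pos: [0.5526, -0.1035, 0.0078]
orientation: [-0.001, 0.993, -0.115, -0.003]
wrist_force: [-12.0, 3.0, 9.9]
finger_gap: 0.0144
```

```bash
python3 - <<'E'
from h import *
st(); s=status.get_state(); print(Rb.T@(s['tcp_pos'][:2]-b), "F base", Rb.T@s['wrist_force'][:2])
E
```

```text
t 13.98 tcp [ 0.5526 -0.1035  0.0078] yaw -0.2299 z [-0.007  0.002 -1.   ] F [-12.    3.    9.9] gap 0.0144 j [-0.33  0.43 -0.29  0.86 -0.    1.47]
[-0.0156467   0.00027083] F base [-12.39253694   0.18705581]
```

Call:
carry_out([
  {"x":0.003,"y":0,"z":-0.0005,"ax":0,"ay":0,"az":0,"hand":0.05},
  {"x":0.006,"y":0,"z":-0.0005,"ax":0,"ay":0,"az":0,"hand":0.05},
  {"x":0.008,"y":0,"z":-0.0005,"ax":0,"ay":0,"az":0,"hand":0.05},
  {"x":0.008,"y":0,"z":-0.0005,"ax":0,"ay":0,"az":0,"hand":0.05},
])

```text
clock: 14.32
tcp_pos: [0.5531, -0.1036, 0.0081]
orientation: [-0.001, 0.993, -0.115, -0.01]
wrist_force: [-22.7, 3.4, 18.4]
finger_gap: 0.0144
```

```bash
python3 - <<'E'
from h import *
st(); s=status.get_state(); print(Rb.T@(s['tcp_pos'][:2]-b), "F base", Rb.T@s['wrist_force'][:2])
m=viewer.camera_model("wrist")
a=viewer.read_camera("wrist")[:,:,::-1]
cv2.imwrite("pics/w16.png",a)
cv2.imwrite("pics/w16c.png",cv2.resize(a[130:320,240:460],None,fx=3.5,fy=3.1,interpolation=cv2.INTER_CUBIC))
E
```

```text
t 14.32 tcp [ 0.5531 -0.1036  0.0081] yaw -0.2301 z [-0.019  0.005 -1.   ] F [-22.7   3.4  18.4] gap 0.0144 j [-0.33  0.44 -0.27  0.88 -0.    1.47]
[-0.01513614  0.00031448] F base [-22.85617498  -1.8019519 ]
```

View pics/w16c.png

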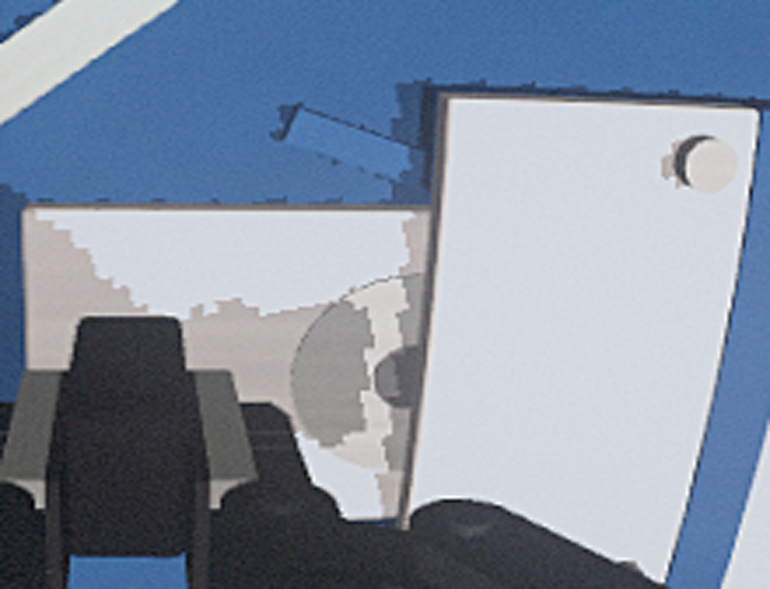

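```bash
python3 - <<'E'
from h import *
m=viewer.camera_model("wrist")
def P(a,z): 
    w=onz(m,(240+a[0]/3.5,130+a[1]/3.1),z,True); return (Rb.T@(w[:2]-b)*1e3).round(1)
print("rearL",P((24,208),.018),"lip L top",P((447,97),.028),"lip front top at plate row",P((438,205),.028), "lip bottom edge",P((428,208),.021))
E
```

```text
rearL [-29.1  31.9] lip L top [30.  52.5] lip front top at plate row [29.8 35.3] lip bottom edge [30.2 33. ]
```

```bash
python3 - <<'E'
from h import *
a=viewer.read_camera("side")[:,:,::-1]; t=viewer.read_camera("top")[:,:,::-1]
for i in range(3): viewer.read_camera("top")
st(); s=status.get_state(); print(Rb.T@(s['tcp_pos'][:2]-b), "F base", Rb.T@s['wrist_force'][:2])
cv2.imwrite("pics/end.png",np.hstack([cv2.resize(a[170:260,255:350],None,fx=4.2,fy=4.2,interpolation=cv2.INTER_CUBIC),cv2.resize(t[140:240,220:340],None,fx=3.3,fy=3.78,interpolation=cv2.INTER_CUBIC)]))
E
```

```text
t 14.62 tcp [ 0.5531 -0.1036  0.0081] yaw -0.2302 z [-0.019  0.004 -1.   ] F [-21.8   3.9  18. ] gap 0.0142 j [-0.33  0.44 -0.27  0.88 -0.    1.47]
[-0.01510195  0.00031457] F base [-22.12979059  -1.19824277]
```

View pics/end.png

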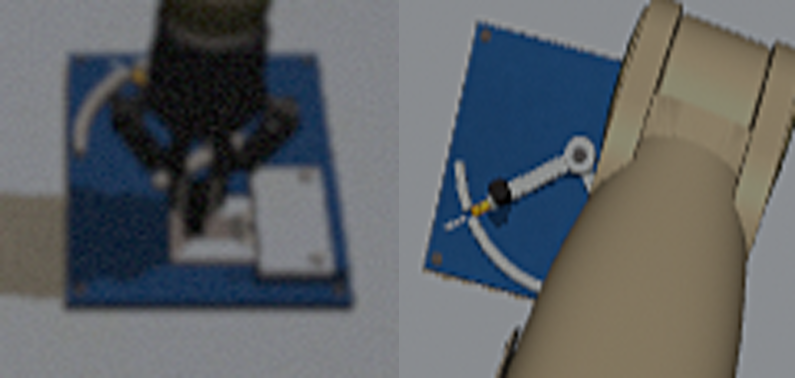

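View pics/w16.png

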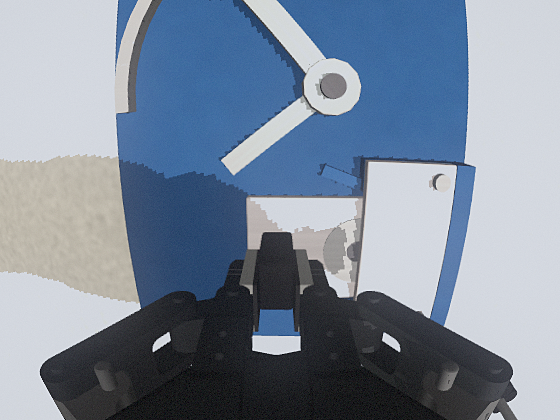

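```bash
python3 - <<'E'
from workcell import env
print(env.hand_in())
E
```

```text
the job is handed in; nothing more can be done
None
```

I threw the lever into its notch, slid the aluminium holder under the lip, and handed the job in at about 14.7 s with the arm still holding the holder pressed home.

**Lever:** The last top view shows the ball in the quadrant gap, in line with the white mark, and the tongue clear of the channel. The top camera put the lever angle at about 0.88 rad against the notch at 0.9. The tongue tip measured where 0.9 would put it.

**Holder:** It sits with its rear end about 59 mm in front of the lip, where 60 mm is expected when fully home. When I commanded 8 mm more, it moved only 0.5 mm and the push rose from 12 to 23 N, so I take it to be against the hard end. The push then held steady at about 22 N along the channel, well above the spring's 8 N. The tool is tilted by about 1° under that load, with about 18 N pressing down on the plate.

**What disagreed:**
- **Fingertips:** They sit about 28 mm short of the reported TCP. My first attempt to grip the knob closed above it without touching it, so I corrected every later height.
- **Wrist camera:** It read sideways positions near the lip 2 to 3 mm off, so I centred the holder against the lip and guides in the same picture.

I did not touch the disc, cup, star knob or the green look-alikes.

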